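Hang the rinsed pot on the drip stand by its bail

ROBOT

A 7-joint arm with a two-finger parallel gripper is mounted at the origin on a cart in front of the work surface, level with it; the furniture and walls round the work are solid. World frame = base frame: x ahead of the robot, y to its left, z up, the work surface at z = 0. Lengths are in mm, angles in rad, forces in N, time in s.
With the tool pointing down it reaches from about 400 to 850 mm from the base axis. Payload 4.4 kg.
Tool frame: the origin (TCP) lies at the very end of the fingers, on their centre line; the grasp point (between the pads) lies 19 mm behind it; y points along the fingers, z is the direction in which the jaws open and shut, and the axes are right-handed (so a half turn about y gives the same grasp; the last joint's range is limited). The gripper opens to 94 mm and grips with 3 to 60 N. Pads are 16 mm wide; open, the fingers measure 119 mm over their backs; the gripper's body (75 mm by 177 mm) begins 78 mm behind the grasp point.
Start: joints at [1.129, 0.628, 0.038, 1.517, -0.027, 0.996, -0.02], TCP at [238.59, -604.643, 205.478] pointing down, gripper open.
Joint ranges: [-3.06, 3.06], [-0.37, 2.12], [-1.25, 1.32], [0.18, 2.47], [-1.1, 4.24], [0.23, 1.98], [-2.94, 2.94]. Speed limits (rad/s): [2.57, 2.57, 3.14, 3.14, 3.14, 3.14, 3.14].

INTERFACE

Orientations are given as a 3x3 rotation matrix whose columns are the frame's x, y, z axes.
In Python, from rig import ctrl gives the robot as it stands.
- The arm moves only by the shell command python3 -m crank 'ROWS' [FORCE]. ROWS is JSON, a list of rows, each an object with "grip": the opening, from 0 (shut) to 1 (fully open); "delta_pos": the shift along the tool's x, y, z in cm, a list of three; "turn": the turn about the tool's y in rad. A call has 1 to 5 rows; each row is the pose to reach, as a shift and turn from the pose measured when the call began, along the tool's axes at that moment; what a row does not reach only later rows make up. A row lasts 1/8 s, in which the tool goes at most 62.5 mm and 10.7 degrees, less where a joint would pass 70% of its speed; a pose out of reach is approached as far as the arm can. A call with a gripper value outside its range is refused whole. The fingers move at their own pace and stop on an object; FORCE is the grip in N (left out, the last holds). Time passes only in rows, so rows that repeat a pose let the fingers close. It gives the time, the measured TCP pose, the force and the opening at its end, in the units of the state.
- ctrl.state(): the state, without advancing time (a new reading comes with each control period).
- ctrl.camera(name): name is "scene" or "top" or "wrist"; returns a dict with "img" (400x640x3 uint8, blue, green, red), "fx", "fy", "cx", "cy" (pixels), "origin" and "orientation" of the camera in the world. Camera axes: x right, y down, z forward; pixel columns grow to the right and rows downward; lengths in mm; the calibration is good to about 2 mm. A picture is of the moment at which its call begins. There is no depth.
- ctrl.close_job(): hands the job in, once; it reports no verdict.
Trained networks look in a picture, given as the dict that the camera call returned (one of the last four; its "shot" number tells which), for a name from the list of things; names that differ only in an ending like _2 or _b are one class to them, and where a whole thing is asked for, a point or a joint stands for the part that bears it (a point fixed in the world has none). Each returns a list of dicts, best first, with "score" (0 to 1); they miss things now and then, are a little off and sometimes report something else, mostly with a low value. They report only what shows in the picture. A call takes as long as a camera call. They do not tell look-alikes from the thing itself.
- ctrl.regions_of(name, picture): "region" (400x640 bool, what is visible of it) and "extent" ([left, top, right, bottom] in pixels, round what is visible of it).
The state is a dict: "time": time; "q": joint angles; "joint_velocities": joint speeds; "joint_torque": joint torques, N m; "tool_pos": TCP position; "tcp_rot": TCP orientation; "contact_force": force on the tool from outside, world axes, zero at the start; "wrist_torque": the same for the moment, N m; "gripper_width": finger opening in mm.
Only numpy, scipy, OpenCV 4.12 (cv2) and the standard library are available. Lean on these libraries where they do the work, as an engineer would, in place of code of your own. Each camera call takes 0.05 s, during which the arm holds its last target. There are 200 camera calls.

TASK

The small rinsed steel pot has to hang up to drain. While it still stands on the cupboard top, swing its folded-down wire bail upright; then lift the pot by the blue grip of the bail and hang it, bail upright, in the notches of both prongs of the drip stand, under its hood, and let go so that it hangs still. Keep the pot upright all the way and do not push the other things about.

Things in the scene. Friction and masses are not known exactly. Their poses are not given: they have to be found in the camera images.
- pot: Loose open steel pot, 68 mm outside diameter, 62 mm high, 0.33 to 0.6 kg. Origin: centre of its underside; z up its axis; its x axis is the hinge line of the bail. The bail hinges on two ears at x = -42 and +42 mm, 54 mm above the underside.
- pot_bail (a joint): Hinge of the pot's bail, rad. 0 = bail upright in the pot's x-z plane; positive turns it about the pot's +x, i.e. down towards the pot's -y side. Stops at -1.4 and +1.4; starts folded at 1.1 to 1.36. Slight friction (0.01 N m): the bail stays where it is left. Lift it along its arc from below: a level push on the folded bail jams and tips the pot.
- bail_grip (a point): Middle of the bail's crossbar, 70 mm from the hinge line (124 mm above the pot's underside when upright); turns with the bail: x along the crossbar, z away from the hinge. Fixed blue grip sleeve here, 12 mm diameter, 30 mm long; the rest is 5 mm wire, straight to 35 mm either side, then bent into the legs at x -42 and +42 mm.
- drip_stand: Fixed grey stand. Origin: on the cupboard top straight below the seat; at yaw 0 x points away from the robot, y left. Base plate with 18 mm high lip from x -70 to 120, y -68 to 92 mm. Column 20 x 30 mm at x 98, y 60. A 10 mm rail at y 60, z 170 runs from the column to x -28 and carries two prongs (see prong_tips); a hood covers it (see hood_edge).
- seat (a point): Point midway between the notches of the two prongs, where the centre of the crossbar lies when the pot hangs: 165 mm above the stand's origin; same axes as the stand. The notches have 14 mm wide flat floors with sloping sides. Left of the stand binders 0.3 m high stand from y = 0.27 m of the cupboard top on; right of it, behind the pot, is a fixed bath, 0.15 m high, its front at x = 0.52 m; a tall drawer cabinet is at the right.
- prong_tips (a point): Midway between the free ends of the prongs (6 mm steel rods at x -28 and +28 mm of the stand, reaching from the rail towards -y, ends upturned). The pot comes in from the -y side, prongs passing through the bail. The prong rises 15 mm to its end, 10 mm on the rail side of the notch: a crossbar centre 25 mm above the seat clears both. Axes as the stand.
- hood_edge (a point): Middle of the open edge of the flat hood's underside, 370 mm above the cupboard top, straight over the seat. The hood covers x -60 to 120, y 0 to 92 mm of the stand (a rib on it hangs to z 351 at y 60), so a tool that holds the bail over the seat must lean towards the stand's open -y side by 30 to 50 degrees, turned about the crossbar. Axes as the stand.
- parts_tray: Loose bystander: round turquoise parts tray, 86 mm across, 11 mm high. Origin: centre of its underside.
- small_tin: Loose bystander: small round grey tin, 33 mm across, 18 mm high. Origin: centre of its underside.
- jar: Loose bystander: round glass jar with black lid, 45 mm across, 40 mm high. Origin: centre of its underside.
- loupe: Loose bystander: black eye loupe, 36 mm across, 39 mm high. Origin: centre of its underside.
- blower: Loose bystander: red rubber dust blower, 48 mm across, 108 mm high, behind the stand. Origin: centre of its underside.
Mind the look-alikes: they are no part of the job. Of the things that look like the pot, the larger one is meant.

How it is judged (in metres and radians):
On the way, in this order (a step that is already met when the one before it is completed fails the run):
1. the bail is upright (within 0.35 rad) while the pot still stands level on the cupboard top (value of joint pot_bail between -0.35 and 0.35 rad and height (world z) of pot below 0.008 m and angle between pot's own z axis and vertical below 0.15 rad), for 0.2 s.
2. the pot is lifted more than 25 mm clear, level, with the fingers holding it at the bail's crossbar (height (world z) of pot above 0.025 m and angle between pot's own z axis and vertical below 0.4 rad and distance between the grasp point and bail_grip below 0.035 m and contact force between the fingers and pot above 0.5 N), for 0.2 s.
At the end, for the whole second after the job is handed in: The pot hangs still (under 0.05 m/s) and released, crossbar in both notches: its centre within 14 mm of the seat point in x and y, -6 to +8 mm in height, parallel to the stand's x axis within 0.15 rad; bail within 0.35 rad and pot within 0.25 rad of upright (x of bail_grip in the frame of seat between -0.014 and 0.014 m and y of bail_grip in the frame of seat between -0.014 and 0.014 m and z of bail_grip in the frame of seat between -0.006 and 0.008 m and angle between the x axis of bail_grip and the x axis of seat, either way round below 0.15 rad and angle between pot's own z axis and vertical below 0.25 rad and angle between bail_grip's own z axis and vertical below 0.35 rad and contact force between pot and drip_stand above 0.8 N and linear speed of pot below 0.05 m/s and contact force between the fingers and pot below 0.1 N); the robot touches nothing.
It fails at once if the pot is tipped more than 0.6 rad (angle between pot's own z axis and vertical above 0.6 rad).
It fails at once if another loose thing (tray, tin, jar, loupe, blower) is moved more than 30 mm (distance of any of parts_tray, small_tin, jar, loupe, blower from where it was at the start of the episode above 0.03 m).
It also fails if it takes over 64 s, if anything falls off the work surface, if the arm or the gripper's body presses on something with over 40 N, if the wrist force passes 120 N, or if a joint passes its speed limit or range.

## Working session

There is one attempt and no reset: what is moved stays moved. The work goes in short steps, Python scripts to look and compute and a shell command to move; the robot and the scene stay as the last step left them, time stands still between calls to the robot, and variables do not carry over. Pictures are saved under pics/ and viewed, about 8 in all and at most 12, crops included, and the job is handed in when it is done.

```bash
ls; mkdir -p pics; cat > h.py <<'E'
import numpy as np, cv2, sys
from rig import ctrl
def proj(c,P):
    R=np.array(c["orientation"]);p=R.T@(np.array(P,float)-np.array(c["origin"]))
    return np.array([c["fx"]*p[0]/p[2]+c["cx"],c["fy"]*p[1]/p[2]+c["cy"]])
def ray(c,u,v):
    R=np.array(c["orientation"]);d=R@np.array([(u-c["cx"])/c["fx"],(v-c["cy"])/c["fy"],1.])
    return np.array(c["origin"],float),d/np.linalg.norm(d)
def onz(c,u,v,z):
    o,d=ray(c,u,v);return o+d*(z-o[2])/d[2]
def tri(obs):
    A=np.zeros((3,3));b=np.zeros(3);L=[]
    for c,u,v in obs:
        o,d=ray(c,u,v);M=np.eye(3)-np.outer(d,d);A+=M;b+=M@o;L.append((M,o))
    p=np.linalg.solve(A,b);return p,[np.linalg.norm(M@(p-o)) for M,o in L]
E
python3 - <<'E'
from h import *
np.set_printoptions(precision=1,suppress=True)
ims=[]
for n in("scene","top"):
    c=ctrl.camera(n);cv2.imwrite(f"pics/{n}0.png",c["img"]);ims.append(c["img"])
    print(n,c["origin"],np.array(c["orientation"]).round(3).tolist(),c["fx"],c["cx"],c["cy"])
    for k in("pot","bail_grip","drip_stand","parts_tray","small_tin","jar","loupe","blower"):
        for r in ctrl.regions_of(k,c)[:3]:
            e=r["extent"];m=np.argwhere(r["region"]).mean(0)[::-1]
            print(k,round(r["score"],2),e,m,onz(c,m[0],m[1],20))
s=ctrl.state();print(s)
E
```

```text
pics
scene [ -65.9 1040.5 1475.1] [[-0.88, -0.308, 0.361], [-0.474, 0.605, -0.64], [-0.021, -0.734, -0.678]] 513.6750592485342 310.2067607972982 204.09251676397705
pot 0.68 [332.6, 234.0, 367.3, 267.1] [347.1 254.1] [ 453.1 -150.3   20. ]
pot 0.63 [388.2, 169.6, 398.3, 191.4] [392.6 181.8] [ 456.8 -620.8   20. ]
bail_grip 0.54 [338.8, 236.5, 361.5, 242.5] [353.1 237.8] [ 468.6 -237.4   20. ]
drip_stand 0.9 [231.3, 210.8, 310.7, 324.6] [269.4 260.3] [698.   10.6  20. ]
drip_stand 0.57 [370.2, 206.2, 394.6, 222.9] [381.2 213.2] [ 424.7 -415.1   20. ]
parts_tray 0.65 [372.4, 208.0, 396.4, 223.4] [380.8 212.9] [ 426.9 -415.7   20. ]
small_tin 0.61 [333.6, 283.4, 344.5, 295.1] [337.6 288.4] [413.8  11.6  20. ]
jar 0.76 [280.2, 345.9, 291.3, 366.3] [287.6 357.2] [434.5 328.4  20. ]
top [  75.4 -109.3 1899.9] [[-0.037, -0.956, 0.29], [-0.999, 0.036, -0.008], [-0.003, -0.29, -0.957]] 431.22778781763316 320.3422118310299 198.94762647024646
pot 0.74 [315.0, 229.6, 342.1, 251.8] [326.  238.4] [ 461.1 -143.    20. ]
pot 0.68 [428.3, 230.0, 439.0, 241.0] [432.3 233.8] [ 464.3 -615.6   20. ]
pot 0
[... 218 characters left out ...]
4   20. ]
jar 0.43 [213.6, 241.9, 226.2, 251.9] [219.8 246.7] [441.4 326.4  20. ]
loupe 0.58 [406.8, 230.1, 413.3, 237.1] [410.1 231.8] [ 477.  -518.3   20. ]
blower 0.56 [263.9, 163.3, 279.4, 176.7] [272.4 169.9] [794.5  93.2  20. ]
{'time': 0.9, 'q': array([ 1.1,  0.6,  0. ,  1.5, -0. ,  1. , -0. ]), 'joint_velocities': array([-0.,  0.,  0., -0., -0.,  0., -0.]), 'joint_torque': array([ -0. , -55. ,   1.1, -18.7,  -0.1,   0. ,   0. ]), 'tool_pos': array([ 238.6, -604.6,  205.5]), 'tcp_rot': array([[-0.9,  0. ,  0.4],
       [-0.4,  0. , -0.9],
       [-0. , -1. ,  0. ]]), 'contact_force': array([-0.4, -0.6,  0.2]), 'wrist_torque': array([-0., -0., -0.]), 'gripper_width': 94.16356629869942}
```

```bash
python3 - <<'E'
from h import *
a=cv2.imread("pics/scene0.png")[150:390,220:420];b=cv2.imread("pics/top0.png")[140:270,200:460]
a=cv2.resize(a,None,fx=2.5,fy=2.5,interpolation=3)
cv2.imwrite("pics/a.png",a);cv2.imwrite("pics/b.png",cv2.resize(b,None,fx=3,fy=3,interpolation=3))
E
```

```text
(no output)
```

View pics/a.png

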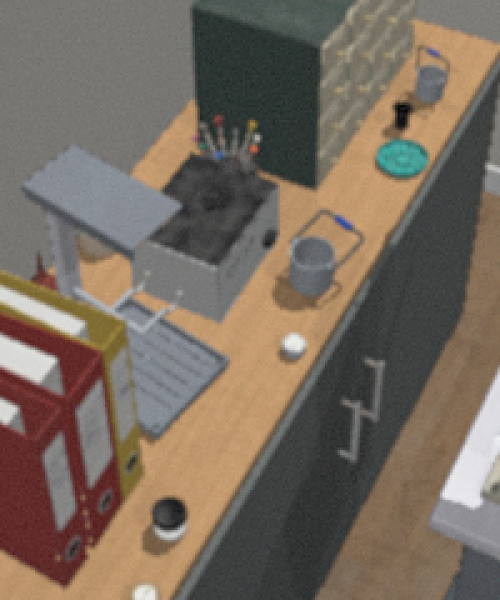

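View pics/b.png

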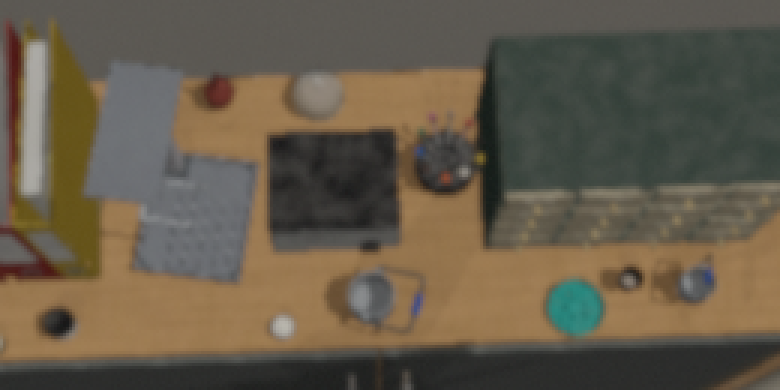

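```bash
cat >> h.py <<'E'
np.set_printoptions(precision=3,suppress=True)
def rel(target,T=None):
    s=ctrl.state();R=np.array(s["tcp_rot"]);return R.T@(np.array(target,float)-s["tool_pos"])/10
def st():
    s=ctrl.state();print("t",round(s["time"],2),"p",s["tool_pos"].round(1),"F",s["contact_force"].round(1),"w",round(s["gripper_width"],1),"q",s["q"].round(3));print(s["tcp_rot"].round(3));return s
E
python3 - <<'E'
from h import *
st()
c=ctrl.camera("wrist");cv2.imwrite("pics/w0.png",c["img"]);print(c["origin"],np.array(c["orientation"]),c["fx"])
a=cv2.imread("pics/scene0.png");b=cv2.imread("pics/top0.png")
cv2.imwrite("pics/c.png",np.hstack([cv2.resize(x,(400,250),interpolation=3) for x in(a,b)]))
for p in [(0,-600),(0,-500),(0,-800)]: print(onz)if 0 else None
E
```

```text
t 0.9 p [ 238.6 -604.6  205.5] F [-0.4 -0.6  0.2] w 94.2 q [ 1.129  0.628  0.038  1.517 -0.027  0.996 -0.02 ]
[[-0.93   0.     0.367]
 [-0.367  0.    -0.93 ]
 [-0.    -1.     0.   ]]
[ 299.674 -580.92   386.173] [[ 0.367 -0.906 -0.211]
 [-0.93  -0.357 -0.083]
 [-0.     0.227 -0.974]] 288.87181037122673
```

View pics/c.png

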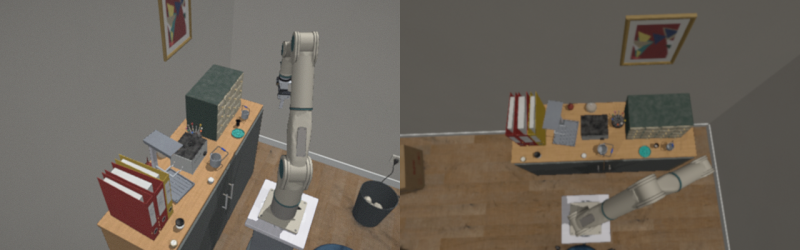

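```bash
python3 -m crank '[{"grip":1,"delta_pos":[4,-2,-5],"turn":0},{"grip":1,"delta_pos":[9,-5,-10],"turn":0},{"grip":1,"delta_pos":[14,-7,-15],"turn":0},{"grip":1,"delta_pos":[19,-9,-20],"turn":0},{"grip":1,"delta_pos":[21,-10,-25],"turn":0}]'; python3 -m crank '[{"grip":1,"delta_pos":[0,0,-5],"turn":0},{"grip":1,"delta_pos":[0,0,-10],"turn":0},{"grip":1,"delta_pos":[0,0,-15],"turn":0},{"grip":1,"delta_pos":[0,0,-20],"turn":0},{"grip":1,"delta_pos":[0,0,-20],"turn":0}]';  python3 -c "
from h import *
st()"
```

```text
time: 1.58
tool_pos: [-26.6, -467.1, 299.3]
tcp_rot: [[-0.931, -0.0, 0.366], [-0.366, -0.002, -0.931], [0.001, -1.0, 0.002]]
contact_force: [-0.9, -0.2, 0.3]
gripper_width: 94.0
time: 2.2
tool_pos: [-100.5, -278.1, 299.1]
tcp_rot: [[-0.932, 0.0, 0.362], [-0.362, -0.002, -0.932], [0.001, -1.0, 0.002]]
contact_force: [0.1, -0.4, 0.1]
gripper_width: 94.1
t 2.2 p [-100.5 -278.1  299.1] F [ 0.1 -0.4  0.1] w 94.1 q [ 1.65  -0.038  0.167  2.222  0.007  0.955  0.612]
[[-0.932  0.     0.362]
 [-0.362 -0.002 -0.932]
 [ 0.001 -1.     0.002]]
```

```bash
python3 -m crank '[{"grip":1,"delta_pos":[-5.4,-2.2,2.1],"turn":0},{"grip":1,"delta_pos":[-10.8,-4.4,4.2],"turn":0},{"grip":1,"delta_pos":[-16,-6.6,6.3],"turn":0},{"grip":1,"delta_pos":[-22,-8.8,8.4],"turn":0},{"grip":1,"delta_pos":[-27,-11,10.5],"turn":0}]'; python3 -m crank '[{"grip":1,"delta_pos":[-4.8,0,-4],"turn":0},{"grip":1,"delta_pos":[-9.5,0,-8],"turn":0},{"grip":1,"delta_pos":[-14.2,0,-12],"turn":0},{"grip":1,"delta_pos":[-19,0,-16],"turn":0},{"grip":1,"delta_pos":[-23.8,0,-19.7],"turn":0}]';  python3 -c "
from h import *
st()"
```

```text
time: 2.82
tool_pos: [191.4, -277.8, 410.0]
tcp_rot: [[-0.932, 0.001, 0.363], [-0.363, -0.003, -0.932], [0.0, -1.0, 0.004]]
contact_force: [0.5, -2.3, -0.3]
gripper_width: 94.2
time: 3.45
tool_pos: [343.1, -5.2, 409.9]
tcp_rot: [[-0.931, 0.004, 0.364], [-0.364, -0.004, -0.931], [-0.002, -1.0, 0.005]]
contact_force: [2.0, -1.2, 0.3]
gripper_width: 93.7
t 3.45 p [343.1  -5.2 409.9] F [ 2.  -1.2  0.3] w 93.7 q [ 0.975 -0.048 -0.98   1.889 -0.038  1.276 -1.192]
[[-0.931  0.004  0.364]
 [-0.364 -0.004 -0.931]
 [-0.002 -1.     0.005]]
```

```bash
python3 -m crank '[{"grip":1,"delta_pos":[-1.6,-0.4,-5.8],"turn":0},{"grip":1,"delta_pos":[-3.2,-0.8,-11.6],"turn":0},{"grip":1,"delta_pos":[-4.9,-1.2,-17.4],"turn":0},{"grip":1,"delta_pos":[-6.5,-1.6,-23.2],"turn":0},{"grip":1,"delta_pos":[-8.1,-2,-29],"turn":0}]'; python3 -m crank '[{"grip":1,"delta_pos":[2.1,-1.4,-5.5],"turn":0},{"grip":1,"delta_pos":[4.2,-2.8,-11],"turn":0},{"grip":1,"delta_pos":[6.4,-4.2,-16.6],"turn":0},{"grip":1,"delta_pos":[8.5,-5.6,-22.2],"turn":0},{"grip":1,"delta_pos":[10.6,-7,-27.7],"turn":0}]';  python3 -m crank '[{"grip":1,"delta_pos":[0,-6,0],"turn":0},{"grip":1,"delta_pos":[0,-12,0],"turn":0},{"grip":1,"delta_pos":[0,-18,0],"turn":0},{"grip":1,"delta_pos":[0,-24,0],"turn":0},{"grip":1,"delta_pos":[0,-30,0],"turn":0}]';python3 -c "
from h import *
st()"
```

```text
time: 4.08
tool_pos: [314.3, 290.8, 428.7]
tcp_rot: [[-0.932, 0.005, 0.362], [-0.362, -0.003, -0.932], [-0.003, -1.0, 0.004]]
contact_force: [1.0, -1.8, 0.8]
gripper_width: 94.1
time: 4.7
tool_pos: [113.6, 513.2, 497.1]
tcp_rot: [[-0.932, 0.002, 0.364], [-0.364, -0.002, -0.932], [-0.001, -1.0, 0.003]]
contact_force: [1.2, -0.8, 0.7]
gripper_width: 93.8
time: 5.32
tool_pos: [109.6, 515.6, 625.6]
tcp_rot: [[-0.932, 0.004, 0.363], [-0.363, -0.036, -0.931], [0.009, -0.999, 0.035]]
contact_force: [0.1, 0.7, -0.7]
gripper_width: 94.0
t 5.33 p [109.6 515.6 625.6] F [ 0.1  0.7 -0.7] w 94.0 q [-1.324  0.336 -0.18   0.87   0.072  1.976 -2.668]
[[-0.932  0.004  0.363]
 [-0.363 -0.036 -0.931]
 [ 0.009 -0.999  0.035]]
```

```bash
python3 -m crank '[{"grip":1,"delta_pos":[-2.6,2.6,4.9],"turn":0},{"grip":1,"delta_pos":[-5.2,5.2,9.8],"turn":0},{"grip":1,"delta_pos":[-7.8,7.8,14.7],"turn":0},{"grip":1,"delta_pos":[-10.4,10.4,19.6],"turn":0},{"grip":1,"delta_pos":[-13,13,24.4],"turn":0}]'; python3 -m crank '[{"grip":1,"delta_pos":[1.7,0,5.9],"turn":0},{"grip":1,"delta_pos":[3.4,0,11.8],"turn":0},{"grip":1,"delta_pos":[5,0,17.7],"turn":0},{"grip":1,"delta_pos":[6.7,0,23.6],"turn":0},{"grip":1,"delta_pos":[8.3,0,29.5],"turn":0}]';  python3 -m crank '[{"grip":1,"delta_pos":[3.6,0,4.8],"turn":0},{"grip":1,"delta_pos":[7.2,0,9.6],"turn":0},{"grip":1,"delta_pos":[10.8,0,14.4],"turn":0},{"grip":1,"delta_pos":[14.4,0,19.2],"turn":0},{"grip":1,"delta_pos":[18,0,24],"turn":0}]';python3 -m crank '[{"grip":1,"delta_pos":[5.7,-1.2,1.4],"turn":0},{"grip":1,"delta_pos":[11.4,-2.4,2.8],"turn":0},{"grip":1,"delta_pos":[17,-3.6,4.2],"turn":0},{"grip":1,"delta_pos":[22.8,-4.8,5.6],"turn":0},{"grip":1,"delta_pos":[28.5,-6,7],"turn":0}]';python3 -c "
from h import *
st()"
```

```text
time: 5.95
tool_pos: [320.9, 330.6, 502.5]
tcp_rot: [[-0.932, 0.005, 0.364], [-0.364, -0.035, -0.931], [0.008, -0.999, 0.034]]
contact_force: [-0.6, 0.6, -0.6]
gripper_width: 94.4
time: 6.58
tool_pos: [351.4, 24.6, 513.7]
tcp_rot: [[-0.931, 0.007, 0.365], [-0.365, -0.034, -0.931], [0.006, -0.999, 0.034]]
contact_force: [0.0, 0.6, 0.8]
gripper_width: 93.6
time: 7.2
tool_pos: [271.6, -265.9, 523.7]
tcp_rot: [[-0.931, 0.009, 0.366], [-0.366, -0.035, -0.93], [0.004, -0.999, 0.036]]
contact_force: [1.2, -0.3, -0.9]
gripper_width: 94.2
time: 7.82
tool_pos: [56.7, -416.7, 583.6]
tcp_rot: [[-0.931, 0.011, 0.366], [-0.366, -0.037, -0.93], [0.004, -0.999, 0.038]]
contact_force: [1.0, 1.0, 1.1]
gripper_width: 93.8
t 7.83 p [  56.7 -416.7  583.6] F [1.  1.  1.1] w 93.8 q [ 0.252  0.11   1.305  1.369 -0.117  1.706  0.339]
[[-0.931  0.011  0.366]
 [-0.366 -0.037 -0.93 ]
 [ 0.004 -0.999  0.038]]
```

```bash
ls; python3 -m crank '[{"grip":1,"delta_pos":[3,-6,1],"turn":0},{"grip":1,"delta_pos":[6,-12,2],"turn":0},{"grip":1,"delta_pos":[9,-18,3],"turn":0},{"grip":1,"delta_pos":[12,-24,4],"turn":0},{"grip":1,"delta_pos":[12,-30,4],"turn":0}]';python3 -c "
from h import *
st()"
```

```text
h.py
pics
time: 8.45
tool_pos: [-2.9, -460.0, 692.7]
tcp_rot: [[-0.93, 0.011, 0.367], [-0.366, -0.078, -0.927], [0.018, -0.997, 0.077]]
contact_force: [-0.3, -0.5, 0.2]
gripper_width: 94.0
t 8.45 p [  -2.9 -460.   692.7] F [-0.3 -0.5  0.2] w 94.0 q [ 1.346  0.168  0.25   0.92  -0.059  1.981  0.371]
[[-0.93   0.011  0.367]
 [-0.366 -0.078 -0.927]
 [ 0.018 -0.997  0.077]]
```

```bash
python3 - <<'E'
from h import *
a=cv2.imread("pics/scene0.png");b=cv2.imread("pics/top0.png")
f=lambda im,x,y:cv2.resize(im[y:y+60,x:x+80],None,fx=5,fy=5,interpolation=2)
L=np.vstack([np.hstack([f(a,234,230) ,f(b,226,180)]),np.hstack([f(a,310,222),f(b,300,205)])])
cv2.imwrite("pics/d.png",L)
E
```

```text
(no output)
```

View pics/d.png

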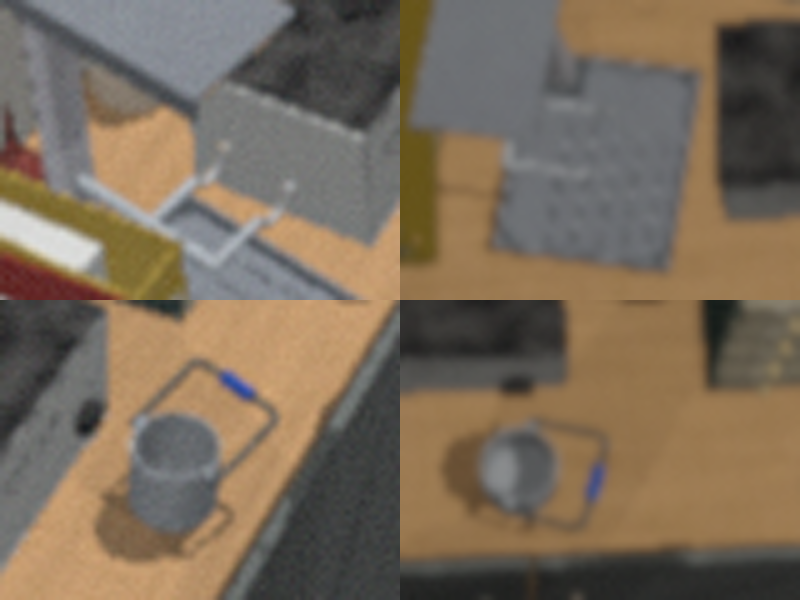

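```bash
cat > fit.py <<'E'
from h import *
from scipy.optimize import least_squares
s=ctrl.camera("scene");t=ctrl.camera("top")
O=[(t,286,194,(120,-68,18)),(t,279.4,234,(-70,-68,18)),(t,244.4,229.6,(-70,92,18)),(t,257.4,207.6,(-60,0,374)),
(s,292.4,232.9,(-60,0,374)),(s,272,250.8,(-60,92,374)),(s,276.4,282.4,(-28,60,170)),
(t,264.4,201.4,(28,None,None)),(t,263.6,215,(-28,None,None)),(s,278.8,259.2,(28,None,None)),(s,292,267.2,(-28,None,None))]
def W(p,l):
    x,y,z=l
    if y is None:y,z=p[3],p[4]
    c,q=np.cos(p[2]),np.sin(p[2]);return [p[0]+c*x-q*y,p[1]+q*x+c*y,z]
f=lambda p:np.concatenate([proj(c,W(p,l))-(u,v) for c,u,v,l in O])
r=least_squares(f,[650,140,-.15,-25,180],loss="soft_l1");print(r.x);print(f(r.x).reshape(-1,2).round(1).tolist())
print("grip",tri([(s,357.6,239),(t,339,241.6)]))
print("ears",tri([(s,337.6,246.6),(t,326.6,229.8)]),tri([(s,352.4,256),(t,321.6,247.4)]))
print("rim",tri([(s,345.2,251),(t,323.4,238.4)]))
E
python3 fit.py
```

```text
[568.28  121.204  -0.175 -13.452 174.994]
[[-0.4, 0.1], [-0.7, 0.4], [-1.0, -0.0], [-5.7, 1.2], [0.6, -1.5], [0.6, -1.1], [-0.2, -0.4], [1.7, 0.5], [0.2, -0.3], [-0.8, 0.0], [-1.2, -0.2]]
grip (array([ 434.48 , -197.757,   67.394]), [np.float64(0.9417826783830974), np.float64(0.9417826783829512)])
ears (array([ 493.058, -146.984,   45.573]), [np.float64(1.255975445748815), np.float64(1.2559754457487258)]) (array([ 417.055, -121.403,   55.928]), [np.float64(1.980623516723361), np.float64(1.9806235167233388)])
rim (array([ 453.599, -131.188,   56.238]), [np.float64(0.6309204241055797), np.float64(0.630920424105597)])
```

```bash
python3 -m crank '[{"grip":1,"delta_pos":[-5.5,2.4,-1],"turn":0},{"grip":1,"delta_pos":[-11,4.8,-2.1],"turn":0},{"grip":1,"delta_pos":[-16.6,7.2,-3.1],"turn":0},{"grip":1,"delta_pos":[-22,9.6,-4.2],"turn":0},{"grip":1,"delta_pos":[-27.7,12,-5.2],"turn":0}]'; python3 -m crank '[{"grip":1,"delta_pos":[-3.8,-0.4,-4.7],"turn":0},{"grip":1,"delta_pos":[-7.6,-0.9,-9.4],"turn":0},{"grip":1,"delta_pos":[-11.4,-1.3,-14.1],"turn":0},{"grip":1,"delta_pos":[-15.2,-1.8,-18.8],"turn":0},{"grip":1,"delta_pos":[-19,-2.2,-23.6],"turn":0}]';  python3 -m crank '[{"grip":1,"delta_pos":[-1.8,-0.4,-5.7],"turn":0},{"grip":1,"delta_pos":[-3.6,-0.9,-11.4],"turn":0},{"grip":1,"delta_pos":[-5.4,-1.3,-17.1],"turn":0},{"grip":1,"delta_pos":[-7.2,-1.8,-22.8],"turn":0},{"grip":1,"delta_pos":[-9.1,-2.3,-28.5],"turn":0}]';python3 -m crank '[{"grip":1,"delta_pos":[2,-1,-5.7],"turn":0},{"grip":1,"delta_pos":[4.1,-2,-11.4],"turn":0},{"grip":1,"delta_pos":[6.1,-3,-17],"turn":0},{"grip":1,"delta_pos":[8.2,-4,-22.7],"turn":0},{"grip":1,"delta_pos":[10.2,-5,-28.4],"turn":0}]';python3 -c "
from h import *
st()"
```

```text
time: 9.18
tool_pos: [236.7, -319.3, 564.2]
tcp_rot: [[-0.932, 0.011, 0.363], [-0.362, -0.082, -0.928], [0.019, -0.997, 0.081]]
contact_force: [0.2, -1.2, -0.7]
gripper_width: 94.0
time: 9.8
tool_pos: [328.1, -26.9, 562.7]
tcp_rot: [[-0.931, 0.011, 0.364], [-0.363, -0.081, -0.928], [0.019, -0.997, 0.079]]
contact_force: [1.8, -1.0, 0.0]
gripper_width: 94.2
time: 10.42
tool_pos: [308.3, 274.6, 560.7]
tcp_rot: [[-0.932, 0.011, 0.363], [-0.363, -0.082, -0.928], [0.02, -0.997, 0.08]]
contact_force: [0.4, -0.3, -0.5]
gripper_width: 94.2
time: 11.05
tool_pos: [111.5, 503.2, 586.7]
tcp_rot: [[-0.93, 0.009, 0.366], [-0.366, -0.087, -0.927], [0.023, -0.996, 0.084]]
contact_force: [2.1, 0.6, -0.4]
gripper_width: 94.0
t 11.05 p [111.5 503.2 586.7] F [ 2.1  0.6 -0.4] w 94.0 q [-0.919  0.415 -0.953  0.987  0.349  1.973 -2.914]
[[-0.93   0.009  0.366]
 [-0.366 -0.087 -0.927]
 [ 0.023 -0.996  0.084]]
```

```bash
python3 -m crank '[{"grip":1,"delta_pos":[0,-6,0],"turn":0},{"grip":1,"delta_pos":[0,-12,0],"turn":0},{"grip":1,"delta_pos":[0,-18,0],"turn":0},{"grip":1,"delta_pos":[0,-24,0],"turn":0},{"grip":1,"delta_pos":[0,-30,0],"turn":0}]';python3 -c "
from h import *
st()"; python3 -m crank '[{"grip":1,"delta_pos":[0,-10,0],"turn":0},{"grip":1,"delta_pos":[0,-20,0],"turn":0},{"grip":1,"delta_pos":[0,-40,0],"turn":0},{"grip":1,"delta_pos":[0,-60,0],"turn":0},{"grip":1,"delta_pos":[0,-60,0],"turn":0}]';python3 -c "
from h import *
st()"
```

```text
time: 11.68
tool_pos: [105.1, 497.7, 636.3]
tcp_rot: [[-0.929, 0.021, 0.369], [-0.37, -0.037, -0.928], [-0.006, -0.999, 0.042]]
contact_force: [0.7, 0.9, -1.2]
gripper_width: 94.3
t 11.68 p [105.1 497.7 636.3] F [ 0.7  0.9 -1.2] w 94.3 q [-1.654  0.31   0.384  0.901 -0.092  1.98  -2.512]
[[-0.929  0.021  0.369]
 [-0.37  -0.037 -0.928]
 [-0.006 -0.999  0.042]]
time: 12.3
tool_pos: [94.7, 462.1, 673.9]
tcp_rot: [[-0.927, 0.036, 0.372], [-0.371, 0.03, -0.928], [-0.045, -0.999, -0.014]]
contact_force: [0.5, -0.0, -0.5]
gripper_width: 93.7
t 12.3 p [ 94.7 462.1 673.9] F [ 0.5 -0.  -0.5] w 93.7 q [-1.743  0.213  0.442  0.929 -0.069  1.98  -2.53 ]
[[-0.927  0.036  0.372]
 [-0.371  0.03  -0.928]
 [-0.045 -0.999 -0.014]]
```

```bash
for i in 1; do python3 -m crank '[{"grip":1,"delta_pos":[-5,-60,-8],"turn":0},{"grip":1,"delta_pos":[-10,-60,-17],"turn":0},{"grip":1,"delta_pos":[-10,-60,-17],"turn":0},{"grip":1,"delta_pos":[-10,-60,-17],"turn":0},{"grip":1,"delta_pos":[-10,-60,-17],"turn":0}]'; python3 -m crank '[{"grip":1,"delta_pos":[-16,-60,-25],"turn":0},{"grip":1,"delta_pos":[-16,-60,-25],"turn":0},{"grip":1,"delta_pos":[-16,-60,-25],"turn":0},{"grip":1,"delta_pos":[-16,-60,-25],"turn":0},{"grip":1,"delta_pos":[-16,-60,-25],"turn":0}]'; done;python3 -c "
from h import *
st()"
```

```text
time: 12.92
tool_pos: [94.7, 485.7, 696.8]
tcp_rot: [[-0.926, 0.052, 0.375], [-0.369, 0.096, -0.925], [-0.084, -0.994, -0.07]]
contact_force: [-0.2, 0.1, -0.4]
gripper_width: 93.7
time: 13.55
tool_pos: [75.1, 492.4, 773.4]
tcp_rot: [[-0.909, 0.096, 0.407], [-0.367, 0.281, -0.887], [-0.199, -0.955, -0.22]]
contact_force: [0.9, -0.6, -0.5]
gripper_width: 94.1
t 13.55 p [ 75.1 492.4 773.4] F [ 0.9 -0.6 -0.5] w 94.1 q [-1.446  0.172 -0.152  0.702  0.14   1.981 -2.681]
[[-0.909  0.096  0.407]
 [-0.367  0.281 -0.887]
 [-0.199 -0.955 -0.22 ]]
```

```bash
python3 -m crank '[{"grip":1,"delta_pos":[-23,-50,-34],"turn":0},{"grip":1,"delta_pos":[-23,-50,-34],"turn":0},{"grip":1,"delta_pos":[-23,-50,-34],"turn":0},{"grip":1,"delta_pos":[-23,-50,-34],"turn":0},{"grip":1,"delta_pos":[-23,-50,-34],"turn":0}]'; python3 -c "
from h import *
s=st();print(s['tcp_rot'].T@[0.,.25,.6])"
```

```text
time: 14.18
tool_pos: [86.0, 540.3, 795.2]
tcp_rot: [[-0.904, 0.107, 0.413], [-0.356, 0.345, -0.869], [-0.236, -0.933, -0.274]]
contact_force: [0.4, -0.1, -0.7]
gripper_width: 93.9
t 14.18 p [ 86.  540.3 795.2] F [ 0.4 -0.1 -0.7] w 93.9 q [-1.709  0.261  0.386  0.548 -0.073  1.981 -2.556]
[[-0.904  0.107  0.413]
 [-0.356  0.345 -0.869]
 [-0.236 -0.933 -0.274]]
[-0.23  -0.473 -0.381]
```

```bash
python3 -m crank '[{"grip":1,"delta_pos":[-23,-50,-35],"turn":0},{"grip":1,"delta_pos":[-23,-50,-35],"turn":0},{"grip":1,"delta_pos":[-23,-50,-35],"turn":0},{"grip":1,"delta_pos":[-23,-50,-35],"turn":0},{"grip":1,"delta_pos":[-23,-50,-35],"turn":0}]'; python3 -m crank '[{"grip":1,"delta_pos":[-23,-46,-38],"turn":0},{"grip":1,"delta_pos":[-23,-46,-38],"turn":0},{"grip":1,"delta_pos":[-23,-46,-38],"turn":0},{"grip":1,"delta_pos":[-23,-46,-38],"turn":0},{"grip":1,"delta_pos":[-23,-46,-38],"turn":0}]'; python3 -c "
from h import *
s=st();print(s['tcp_rot'].T@[0.,.25,.6])"
```

```text
time: 14.8
tool_pos: [88.0, 564.8, 817.8]
tcp_rot: [[-0.9, 0.118, 0.419], [-0.341, 0.407, -0.847], [-0.271, -0.906, -0.326]]
contact_force: [0.2, -0.5, -0.5]
gripper_width: 94.3
time: 15.42
tool_pos: [82.8, 583.3, 840.8]
tcp_rot: [[-0.896, 0.127, 0.426], [-0.325, 0.467, -0.823], [-0.304, -0.875, -0.376]]
contact_force: [0.3, -0.6, -0.0]
gripper_width: 94.3
t 15.43 p [ 82.8 583.3 840.8] F [ 0.3 -0.6 -0. ] w 94.3 q [-1.68   0.327  0.414  0.347 -0.134  1.981 -2.563]
[[-0.896  0.127  0.426]
 [-0.325  0.467 -0.823]
 [-0.304 -0.875 -0.376]]
[-0.264 -0.408 -0.431]
```

```bash
python3 -m crank '[{"grip":1,"delta_pos":[-20,-52,-26],"turn":0},{"grip":1,"delta_pos":[-20,-52,-26],"turn":0},{"grip":1,"delta_pos":[-20,-52,-26],"turn":0},{"grip":1,"delta_pos":[-20,-52,-26],"turn":0},{"grip":1,"delta_pos":[-20,-52,-26],"turn":0}]'; python3 -m crank '[{"grip":1,"delta_pos":[-20,-50,-28],"turn":0},{"grip":1,"delta_pos":[-20,-50,-28],"turn":0},{"grip":1,"delta_pos":[-20,-50,-28],"turn":0},{"grip":1,"delta_pos":[-20,-50,-28],"turn":0},{"grip":1,"delta_pos":[-20,-50,-28],"turn":0}]'; python3 -c "
from h import *
s=st();print(s['tcp_rot'].T@[0.,.0,1])"
```

```text
time: 16.05
tool_pos: [82.6, 541.3, 881.3]
tcp_rot: [[-0.891, 0.137, 0.434], [-0.307, 0.524, -0.795], [-0.336, -0.841, -0.425]]
contact_force: [-0.3, -0.0, 0.4]
gripper_width: 93.7
time: 16.68
tool_pos: [78.2, 508.3, 916.2]
tcp_rot: [[-0.885, 0.146, 0.442], [-0.286, 0.579, -0.764], [-0.367, -0.802, -0.471]]
contact_force: [0.0, -0.4, 0.2]
gripper_width: 93.8
t 16.68 p [ 78.2 508.3 916.2] F [ 0.  -0.4  0.2] w 93.8 q [-1.827  0.192  0.566  0.352 -0.125  1.981 -2.547]
[[-0.885  0.146  0.442]
 [-0.286  0.579 -0.764]
 [-0.367 -0.802 -0.471]]
[-0.367 -0.802 -0.471]
```

```bash
cat > r.py <<'E'
from h import *
R=np.array(ctrl.state()["tcp_rot"])
for a in sys.argv[1:]: print(a,(R.T@np.array(eval(a),float)/10).round(1))
E
python3 r.py 170,-110,-220 130,-270,-80 30,-280,-120 20,-250,-150
```

```text
170,-110,-220 [-3.8 13.8 26.3]
130,-270,-80 [-0.9 -7.3 30.1]
30,-280,-120 [ 9.8 -6.1 28.4]
20,-250,-150 [10.9 -2.1 27. ]
```

```bash
python3 -m crank '[{"grip":1,"delta_pos":[-0.8,2.8,5.2],"turn":0},{"grip":1,"delta_pos":[-1.5,5.5,10.5],"turn":0},{"grip":1,"delta_pos":[-2.3,8.3,15.8],"turn":0},{"grip":1,"delta_pos":[-3,11,21],"turn":0},{"grip":1,"delta_pos":[-3.8,13.8,26.3],"turn":0}]'; python3 -m crank '[{"grip":1,"delta_pos":[-0.2,-1.5,6],"turn":0},{"grip":1,"delta_pos":[-0.4,-3,12],"turn":0},{"grip":1,"delta_pos":[-0.6,-4.4,18],"turn":0},{"grip":1,"delta_pos":[-0.8,-5.9,24],"turn":0},{"grip":1,"delta_pos":[-0.9,-7.3,30],"turn":0}]'; python3 -m crank '[{"grip":1,"delta_pos":[2,-1.2,5.7],"turn":0},{"grip":1,"delta_pos":[3.9,-2.4,11.4],"turn":0},{"grip":1,"delta_pos":[5.9,-3.6,17],"turn":0},{"grip":1,"delta_pos":[7.8,-4.9,22.7],"turn":0},{"grip":1,"delta_pos":[9.8,-6.1,28.4],"turn":0}]'; python3 -c "
from h import *
st()"; python3 r.py 30,-280,-120
```

```text
time: 17.3
tool_pos: [240.1, 402.6, 704.7]
tcp_rot: [[-0.885, 0.144, 0.443], [-0.287, 0.579, -0.763], [-0.367, -0.803, -0.471]]
contact_force: [0.2, 0.1, 0.6]
gripper_width: 93.7
time: 17.92
tool_pos: [357.7, 159.1, 632.8]
tcp_rot: [[-0.886, 0.146, 0.441], [-0.285, 0.578, -0.764], [-0.366, -0.803, -0.471]]
contact_force: [1.1, 0.1, -0.6]
gripper_width: 94.0
time: 18.55
tool_pos: [350.1, -74.5, 528.2]
tcp_rot: [[-0.883, 0.177, 0.435], [-0.279, 0.549, -0.788], [-0.379, -0.817, -0.435]]
contact_force: [0.9, -0.8, 0.3]
gripper_width: 93.7
t 18.55 p [350.1 -74.5 528.2] F [ 0.9 -0.8  0.3] w 93.7 q [-1.079 -0.374  1.323  1.71  -0.251  1.479 -0.914]
[[-0.883  0.177  0.435]
 [-0.279  0.549 -0.788]
 [-0.379 -0.817 -0.435]]
30,-280,-120 [ 9.7 -5.  28.6]
```

```bash
python3 r.py 100,-60,-150
```

```text
100,-60,-150 [-1.5 10.7 15.6]
```

```bash
python3 -m crank '[{"grip":1,"delta_pos":[-0.4,2.7,3.9],"turn":0},{"grip":1,"delta_pos":[-0.8,5.4,7.8],"turn":0},{"grip":1,"delta_pos":[-1.2,8.1,11.7],"turn":0},{"grip":1,"delta_pos":[-1.5,10.7,15.6],"turn":0},{"grip":1,"delta_pos":[-1.5,10.7,15.6],"turn":0}]';python3 -c "
from h import *
st()"; python3 r.py 30,-200,-120
```

```text
time: 19.18
tool_pos: [359.2, -56.1, 440.1]
tcp_rot: [[-0.879, 0.217, 0.424], [-0.27, 0.507, -0.819], [-0.392, -0.834, -0.387]]
contact_force: [-0.3, 0.7, 0.4]
gripper_width: 94.0
t 19.18 p [359.2 -56.1 440.1] F [-0.3  0.7  0.4] w 94.0 q [-1.083 -0.374  1.324  1.942 -0.228  1.203 -0.869]
[[-0.879  0.217  0.424]
 [-0.27   0.507 -0.819]
 [-0.392 -0.834 -0.387]]
30,-200,-120 [ 7.5  0.5 22.3]
```

```bash
python3 r.py 50,160,150 200,-20,0 
```

```text
50,160,150 [-14.6  -3.3 -16.8]
200,-20,0 [-17.    3.3  10.1]
```

```bash
python3 -m crank '[{"grip":1,"delta_pos":[-4,-1,-4.2],"turn":0},{"grip":1,"delta_pos":[-8,-2,-8.4],"turn":0},{"grip":1,"delta_pos":[-12,-3,-12.6],"turn":0},{"grip":1,"delta_pos":[-14.6,-3.3,-16.8],"turn":0}]';python3 -m crank '[{"grip":1,"delta_pos":[-6,1,3.5],"turn":0},{"grip":1,"delta_pos":[-12,2,7],"turn":0},{"grip":1,"delta_pos":[-17,3.3,10],"turn":0},{"grip":1,"delta_pos":[-17,3.3,10],"turn":0}]';python3 -c "
from h import *
st()"; python3 r.py 30,-200,-120
```

```text
time: 19.68
tool_pos: [410.2, 105.8, 591.3]
tcp_rot: [[-0.879, 0.218, 0.424], [-0.27, 0.506, -0.819], [-0.393, -0.835, -0.386]]
contact_force: [0.4, -0.8, -0.3]
gripper_width: 93.7
time: 20.18
tool_pos: [612.5, 86.8, 588.8]
tcp_rot: [[-0.88, 0.214, 0.423], [-0.271, 0.504, -0.82], [-0.389, -0.837, -0.386]]
contact_force: [-0.7, 0.3, 1.1]
gripper_width: 94.1
t 20.18 p [612.5  86.8 588.8] F [-0.7  0.3  1.1] w 94.1 q [-0.506  0.453  1.167  1.216 -1.006  1.781 -0.738]
[[-0.88   0.214  0.423]
 [-0.271  0.504 -0.82 ]
 [-0.389 -0.837 -0.386]]
30,-200,-120 [ 7.4  0.6 22.3]
```

```bash
cat > kin.py <<'E'
import numpy as np, itertools
from scipy.optimize import least_squares
from scipy.spatial.transform import Rotation as Ro
D=[([1.129,.628,.038,1.517,-.027,.996,-.02],[238.6,-604.6,205.5]),([1.65,-.038,.167,2.222,.007,.955,.612],[-100.5,-278.1,299.1]),
([.975,-.048,-.98,1.889,-.038,1.276,-1.192],[343.1,-5.2,409.9]),([-1.324,.336,-.18,.87,.072,1.976,-2.668],[109.6,515.6,625.6]),
([-.919,.415,-.953,.987,.349,1.973,-2.914],[111.5,503.2,586.7]),([-1.446,.172,-.152,.702,.14,1.981,-2.681],[75.1,492.4,773.4]),
([-1.079,-.374,1.323,1.71,-.251,1.479,-.914],[350.1,-74.5,528.2]),([-.506,.453,1.167,1.216,-1.006,1.781,-.738],[612.5,86.8,588.8])]
Y=[None]*6+[[.177,.549,-.817],[.214,.504,-.837]]
ax=lambda a,t:Ro.from_rotvec(np.array(a)*t).as_matrix()
def fk(q,P,S):
    z=[0,0,1];y=[0,1,0];h,L1,L2,L3,a1,a2,b,yaw=P
    R=ax(z,yaw+S[0]*q[0]);p=np.array([0,0,h])
    R=R@ax(y,q[1])@ax(z,S[1]*q[2]);p=p+R@[a1,0,L1]
    R=R@ax(y,q[3])@ax(z,S[2]*q[4]);p=p+R@[a2,0,L2]
    R=R@ax(y,q[5]);p=p+R@[b,0,L3]
    R=R@ax(z,S[3]*q[6]);return p,R
def fit():
    best=None
    for S in itertools.product([-1],[1,-1],[1,-1]):
        S=S+(1,)
        f=lambda P:np.concatenate([fk(q,P,S)[0]-p for q,p in D])
        r=least_squares(f,[350,420,400,250,0,0,0,0],x_scale=[100]*7+[.1])
        if best is None or r.cost<best[0]:best=(r.cost,S,r.x,f(r.x))
    return best
if __name__=="__main__":
    c,S,P,e=fit();print(c,S,P.round(2));print(np.abs(e).max())
    for (q,p),y in zip(D,Y):
        R=fk(q,P,S)[1];print(R[:,2].round(3),y,R[:,0].round(3),R[:,1].round(3))
E
python3 kin.py
```

```text
329.62443750943265 (-1, -1, -1, 1) [ 3.4067e+02  5.5713e+02  3.7981e+02  3.7994e+02 -3.5200e+00 -0.0000e+00
 -5.5900e+00 -5.0000e-02]
13.17141343776315
[ 0.001 -0.001 -1.   ] None [-0.358  0.934 -0.001] [0.934 0.358 0.   ]
[-0.    -0.002 -1.   ] None [ 0.786  0.618 -0.001] [ 0.618 -0.786  0.002]
[ 0.003 -0.004 -1.   ] None [-0.422 -0.906  0.002] [-0.906  0.422 -0.005]
[ 0.002 -0.037 -0.999] None [ 0.587  0.809 -0.028] [ 0.81  -0.586  0.024]
[ 0.005 -0.087 -0.996] None [ 0.131  0.988 -0.086] [ 0.991 -0.131  0.016]
[ 0.11   0.276 -0.955] None [0.519 0.804 0.292] [ 0.848 -0.527 -0.054]
[ 0.205  0.538 -0.817] [0.177, 0.549, -0.817] [-0.766 -0.432 -0.477] [-0.61   0.724  0.324]
[ 0.239  0.493 -0.837] [0.214, 0.504, -0.837] [-0.925 -0.146 -0.35 ] [-0.295  0.858  0.421]
```

```bash
python3 - <<'E'
s=open('kin.py').read()
s=s.replace("h,L1,L2,L3,a1,a2,b,yaw=P","h,L1,L2,L3,a1,a2,b,d1,d2,d3,yaw=P").replace("R@[a1,0,L1]","R@[a1,d1,L1]").replace("R@[a2,0,L2]","R@[a2,d2,L2]").replace("R@[b,0,L3]","R@[b,d3,L3]")
s=s.replace("[350,420,400,250,0,0,0,0],x_scale=[100]*7+[.1]","[350,420,400,250]+[0]*7,x_scale=[100]*10+[.1]")
s=s.replace("S=S+(1,)","S=S+(-1,)").replace("[fk(q,P,S)[0]-p for q,p in D])","[fk(q,P,S)[0]-p for q,p in D]+[(fk(q,P,S)[1][:,2]-y)*500 for (q,p),y in zip(D,Y) if y is not None])")
s=s.replace('D=[','D=[([-1.827,.192,.566,.352,-.125,1.981,-2.547],[78.2,508.3,916.2]),([-1.083,-.374,1.324,1.942,-.228,1.203,-.869],[359.2,-56.1,440.1]),').replace("Y=[None]*6","Y=[[.146,.579,-.802],[.217,.507,-.834]]+[None]*6")
open('kin.py','w').write(s)
E
python3 kin.py
```

```text
193.31966707182815 (-1, -1, -1, -1) [ 3.49840e+02  5.54160e+02  3.82570e+02  3.87090e+02  2.65000e+00
 -3.35000e+00  1.15000e+00 -1.63600e+01  3.55278e+03 -3.55804e+03
 -1.00000e-02]
12.253017858068802
[ 0.152  0.577 -0.803] [0.146, 0.579, -0.802] [-0.433  0.769  0.47 ] [0.888 0.276 0.367]
[ 0.222  0.504 -0.835] [0.217, 0.507, -0.834] [-0.414  0.824  0.387] [0.883 0.26  0.391]
[ 0.001 -0.001 -1.   ] None [-0.358  0.934 -0.001] [0.934 0.358 0.   ]
[ 0.    -0.002 -1.   ] None [-0.352  0.936 -0.002] [ 0.936  0.352 -0.001]
[ 0.004 -0.004 -1.   ] None [-0.354  0.935 -0.005] [0.935 0.354 0.002]
[ 0.004 -0.037 -0.999] None [-0.352  0.935 -0.036] [ 0.936  0.352 -0.009]
[ 0.008 -0.087 -0.996] None [-0.355  0.931 -0.084] [ 0.935  0.354 -0.023]
[ 0.099  0.28  -0.955] None [-0.397  0.891  0.22 ] [0.912 0.358 0.2  ]
[ 0.183  0.546 -0.817] [0.177, 0.549, -0.817] [-0.427  0.793  0.434] [0.886 0.269 0.379]
[ 0.219  0.502 -0.837] [0.214, 0.504, -0.837] [-0.414  0.824  0.386] [0.883 0.262 0.389]
```

```bash
cat > scan.py <<'E'
from kin import *
c,S,P,e=fit()
lo=np.array([-3.06,-.37,-1.25,.18,-1.1,.23,-2.94]);hi=np.array([3.06,2.12,1.32,2.47,4.24,1.98,2.94])
mid=(lo+hi)/2;rng=np.random.default_rng(0)
def Rt(lean,yaw,sg):
    # tool: y leaned, x = -+c
    cx=np.array([np.cos(yaw),np.sin(yaw),0]);n=np.array([-np.sin(yaw),np.cos(yaw),0])
    y=n*np.sin(lean)+np.array([0,0,-np.cos(lean)]);x=-sg*cx;z=np.cross(x,y);return np.c_[x,y,z]
def sol(tcp,T,n=60,m=.04):
    F=np.c_[-T[:,2],-T[:,0],T[:,1]];out=[]
    def f(q):
        p,R=fk(q,P,S);return np.r_[(p-tcp)/100,(R-F).ravel()*2]
    for _ in range(n):
        r=least_squares(f,rng.uniform(lo+m,hi-m),bounds=(lo+m,hi-m),max_nfev=60)
        if r.cost<1e-5:
            k=np.minimum(r.x-lo,hi-r.x).min();out.append((k,r.x))
    return sorted(out,key=lambda a:-a[0])
if __name__=="__main__":
  G=dict(fold=(434,-198,67),up=(454,-133,124),lift=(454,-133,190),front=(480,50,195),pre=(556,52,190),seat=(568,121,165),above=(420,-180,300))
  for lean in(33,42):
   for sg in(1,-1):
    for k,g in G.items():
      T=Rt(np.radians(lean),-.175,sg);o=sol(np.array(g)+19*T[:,1],T,25)
      print(lean,sg,k,len(o),[(round(a,2),q.round(2).tolist()) for a,q in o[:2]])
E
python3 scan.py
```

```text
33 1 fold 14 [(np.float64(0.55), [0.89, 0.83, -0.24, 1.91, -0.45, 0.78, -0.66]), (np.float64(0.53), [0.95, 0.84, -0.35, 1.91, -0.35, 0.76, -0.76])]
33 1 up 11 [(np.float64(0.5), [0.98, 0.75, -0.56, 1.97, -0.25, 0.73, -1.02]), (np.float64(0.48), [1.1, 0.81, -0.77, 1.97, -0.03, 0.71, -1.25])]
33 1 lift 9 [(np.float64(0.54), [0.71, 0.59, -0.13, 1.93, -0.55, 0.96, -0.75]), (np.float64(0.54), [0.72, 0.59, -0.15, 1.93, -0.55, 0.96, -0.76])]
33 1 front 14 [(np.float64(0.38), [0.51, 0.52, -0.35, 2.09, -0.66, 0.69, -0.99]), (np.float64(0.38), [0.63, 0.55, -0.53, 2.09, -0.54, 0.64, -1.12])]
33 1 pre 4 [(np.float64(0.44), [0.61, 0.65, -0.59, 1.91, -0.37, 0.67, -1.32]), (np.float64(0.37), [0.78, 0.74, -0.88, 1.91, -0.04, 0.64, -1.64])]
33 1 seat 18 [(np.float64(0.39), [0.28, 0.64, -0.28, 1.93, -0.71, 0.65, -1.09]), (np.float64(0.38), [0.27, 0.64, -0.27, 1.93, -0.72, 0.65, -1.08])]
33 1 above 15 [(np.float64(0.67), [0.91, 0.45, -0.27, 1.8, -0.41, 1.21, -0.88]), (np.float64(0.66), [0.98, 0.46, -0.38, 1.81, -0.37, 1.2, -0.93])]
33 -1 fold 11 [(np.float64(0.53), [0.94, 0.84, -0.33, 1.91, -0.37, 0.76
[... 2281 characters left out ...]
64(0.58), [0.99, 0.7, -0.46, 1.89, -0.45, 0.98, 2.31]), (np.float64(0.58), [1.0, 0.71, -0.47, 1.89, -0.44, 0.97, 2.3])]
42 -1 front 12 [(np.float64(0.38), [0.77, 0.64, -0.6, 2.09, -0.65, 0.67, 2.21]), (np.float64(0.37), [0.88, 0.69, -0.78, 2.1, -0.48, 0.61, 2.03])]
42 -1 pre 12 [(np.float64(0.4), [0.83, 0.8, -0.85, 1.92, -0.28, 0.65, 1.8]), (np.float64(0.23), [0.39, 0.66, -0.13, 1.91, -0.87, 0.9, 2.36])]
42 -1 seat 13 [(np.float64(0.29), [0.45, 0.72, -0.41, 1.94, -0.81, 0.67, 2.23]), (np.float64(0.26), [0.75, 0.87, -0.94, 1.95, -0.14, 0.49, 1.59])]
42 -1 above 11 [(np.float64(0.7), [1.13, 0.56, -0.52, 1.77, -0.39, 1.25, 2.24]), (np.float64(0.62), [1.2, 0.58, -0.63, 1.77, -0.34, 1.23, 2.17])]
```

```bash
cat > sim.py <<'E'
from scan import *
def jac(q):
    p,R=fk(q,P,S);J=np.zeros((6,7));d=1e-5
    for i in range(7):
        k=q.copy();k[i]+=d;a,B=fk(k,P,S);J[:3,i]=(a-p)/d/1000;J[3:,i]=Ro.from_matrix(B@R.T).as_rotvec()/d
    return p,R,J
def step(q,tp,TR,n=8):
    for _ in range(n):
        p,R,J=jac(q);e=np.r_[(tp-p)/1000,Ro.from_matrix(TR@R.T).as_rotvec()]
        act=np.ones(7,bool)
        for _ in range(3):
            Ja=J*act;dq=Ja.T@np.linalg.solve(Ja@Ja.T+1e-4*np.eye(6),e)
            bad=((q+dq<lo)|(q+dq>hi))&act
            if not bad.any():break
            act&=~bad
        q=np.clip(q+np.clip(dq,-.3,.3)*act,lo,hi)
    return q
def path(q,W,TR=None,v=True):
    p,R=fk(q,P,S);TR=R if TR is None else TR
    for w in W:
        w=np.array(w,float);n=int(np.ceil(np.linalg.norm(w-p)/50));p0=p
        for i in range(n):q=step(q,p0+(w-p0)*(i+1)/n,TR)
        p,R2=fk(q,P,S)
        if v:print(w,q.round(2),"err",np.linalg.norm(p-w).round(0),np.linalg.norm(Ro.from_matrix(R2@TR.T).as_rotvec()).round(3))
        p=w
    return q
if __name__=="__main__":
    q0=np.array([-1.827,.192,.566,.352,-.125,1.981,-2.547]);print("check log")
    path(q0,[(240,402,705),(358,159,633),(350,-75,528),(359,-56,440)])
    q1=np.array([-.506,.453,1.167,1.216,-1.006,1.781,-.738])
    print("A");path(q1,[(600,-200,560),(420,-250,350),(430,-250,150)])
    print("B");path(q1,[(600,250,600),(300,500,700),(0,500,700),(-200,450,650),(200,450,600),(500,100,500),(450,-200,350)])
    print("C");path(q1,[(612,87,420),(500,-200,420),(420,-250,250)])
    print("D");path(q0,[(-250,450,800),(100,450,600),(400,300,500),(500,0,500),(450,-200,350)])
E
python3 sim.py
```

```text
check log
[240. 402. 705.] [-2.12 -0.36  0.65  1.46  0.29  1.33 -2.56] err 0.0 0.0
[358. 159. 633.] [-1.26 -0.35  0.85  1.6  -0.25  1.39 -1.54] err 0.0 0.0
[350. -75. 528.] [-1.06 -0.36  1.31  1.71 -0.28  1.51 -0.91] err 25.0 0.01
[359. -56. 440.] [-1.07 -0.36  1.31  1.93 -0.29  1.3  -0.85] err 43.0 0.017
A
[ 600. -200.  560.] [ 0.28  0.59  0.76  0.93 -0.96  1.98 -0.47] err 0.0 0.0
[ 420. -250.  350.] [ 0.35  0.53  0.82  1.66 -0.77  1.6   0.18] err 0.0 0.0
[ 430. -250.  150.] [ 0.43  0.79  0.7   1.86 -0.96  1.31  0.48] err 0.0 0.0
B
[600. 250. 600.] [-0.85  0.44  1.22  1.22 -1.    1.64 -1.  ] err 0.0 0.0
[300. 500. 700.] [-2.21  0.05  1.28  1.24 -0.18  1.32 -2.14] err 0.0 0.0
[  0. 500. 700.] [-0.98 -0.12 -0.76  1.34  0.23  1.4  -2.93] err 0.0 0.0
[-200.  450.  650.] [-0.46 -0.35 -1.21  1.36 -0.06  1.41 -2.9 ] err 63.0 0.035
[200. 450. 600.] [-0.8  -0.2  -0.32  1.69 -0.09  1.06 -2.29] err 0.0 0.0
[500. 100. 500.] [-0.53  0.13  0.8   1.69 -0.69  1.34 -0.77] err 0.0 0.0
[ 450. -200.  350.] [ 0.21  0.51  0.86  1.71 -0.81  1.56  0.11] err 0.0 0.0
C
[612.  87. 420.] [-0.54  0.54  1.13  1.59 -1.06  1.51 -0.44] err 0.0 0.0
[ 500. -200.  420.] [ 0.1   0.58  1.07  1.5  -0.92  1.79  0.02] err 0.0 0.0
[ 420. -250.  250.] [ 0.29  0.73  1.    1.79 -0.94  1.57  0.44] err 0.0 0.0
D
[-250.  450.  800.] [-2.47  0.33  0.67  0.39  0.11  1.97 -2.93] err 127.0 0.051
[100. 450. 600.] [-1.39 -0.28 -0.06  1.79  0.07  1.   -2.63] err 0.0 0.0
[400. 300. 500.] [-1.72 -0.2   1.17  1.86 -0.33  0.93 -1.52] err 0.0 0.0
[500.   0. 500.] [-1.29 -0.29  1.31  1.76 -0.33  1.29 -1.07] err 105.0 0.041
[ 450. -200.  350.] [-0.82 -0.29  1.31  2.01 -0.33  1.28 -0.61] err 215.0 0.085
```

```bash
python3 - <<'E'
from sim import *
q1=np.array([-.506,.453,1.167,1.216,-1.006,1.781,-.738])
p,R=fk(q1,P,S);T=R@ax([0,0,1],.598)
print(T.round(3))
y=T[:,2]
g=lambda *a:np.array(a)+19*y
q=path(q1,[(550,-150,540),(430,-250,350)],T)
q=path(q,[g(434,-198,67)-100*y,g(434,-198,67),g(440,-180,105),g(454,-133,124),g(454,-133,200),g(470,40,200),g(556,52,195),g(568,121,190),g(568,121,165),g(568,121,165)-60*y,g(520,0,300)],T)
E
python3 r.py -60,-240,-50 -120,-100,-180
```

```text
[[ 0.155  0.963  0.219]
 [ 0.829 -0.248  0.502]
 [ 0.538  0.104 -0.837]]
[ 550. -150.  540.] [ 0.01  0.55  1.13  1.22 -1.    1.97 -0.88] err 0.0 0.0
[ 430. -250.  350.] [ 0.23  0.64  1.09  1.65 -0.88  1.73 -0.31] err 0.0 0.0
[ 416.22386887 -238.65250642  134.76712244] [ 0.32  0.9   0.93  1.92 -1.08  1.44  0.04] err 0.0 0.0
[ 438.16970977 -188.46422689   51.10400832] [ 0.49  0.86  0.44  2.01 -1.08  1.01 -0.03] err 0.0 0.0
[ 444.16970977 -170.46422689   89.10400832] [ 0.44  0.78  0.46  2.03 -1.05  1.04 -0.1 ] err 0.0 0.0
[ 458.16970977 -123.46422689  108.10400832] [ 0.35  0.72  0.45  2.08 -1.08  1.   -0.16] err 0.0 0.0
[ 458.16970977 -123.46422689  184.10400832] [ 0.3   0.59  0.52  2.03 -0.95  1.1  -0.33] err 0.0 0.0
[474.16970977  49.53577311 184.10400832] [ 0.12  0.46  0.24  2.22 -1.1   0.79 -0.52] err 0.0 0.0
[560.16970977  61.53577311 179.10400832] [ 0.06  0.55  0.23  2.02 -1.07  0.82 -0.67] err 0.0 0.0
[572.16970977 130.53577311 174.10400832] [ 0.05  0.55  0.04  2.03 -1.07  0.66 -0.8 ] err 0.0 0.0
[572.16970977 130.53577311 149.10400832] [ 0.15  0.59 -0.11  2.05 -1.06  0.56 -0.78] err 0.0 0.0
[559.00220523 100.42280539 199.30187679] [ 0.17  0.49 -0.04  2.03 -0.95  0.69 -0.87] err 0.0 0.0
[524.16970977   9.53577311 284.10400832] [ 0.29  0.36  0.07  1.96 -0.77  0.96 -0.93] err 0.0 0.0
-60,-240,-50 [13.7 -9.2 19.1]
-120,-100,-180 [20.3  7.4 10.1]
```

```bash
python3 -m crank '[{"grip":1,"delta_pos":[2.7,-1.8,3.8],"turn":0.12},{"grip":1,"delta_pos":[5.5,-3.7,7.6],"turn":0.24},{"grip":1,"delta_pos":[8.2,-5.5,11.4],"turn":0.36},{"grip":1,"delta_pos":[11,-7.4,15.2],"turn":0.48},{"grip":1,"delta_pos":[13.7,-9.2,19.1],"turn":0.6}]';python3 -c "
from h import *
st()"; python3 r.py -120,-100,-190
```

```text
time: 20.8
tool_pos: [553.0, -154.5, 537.9]
tcp_rot: [[-0.965, 0.213, -0.151], [0.241, 0.504, -0.829], [-0.101, -0.837, -0.538]]
contact_force: [0.5, 0.8, 0.1]
gripper_width: 94.1
t 20.8 p [ 553.  -154.5  537.9] F [0.5 0.8 0.1] w 94.1 q [ 0.003  0.536  1.116  1.232 -0.981  1.958 -0.887]
[[-0.965  0.213 -0.151]
 [ 0.241  0.504 -0.829]
 [-0.101 -0.837 -0.538]]
-120,-100,-190 [11.1  8.3 20.3]
```

```bash
python3 -m crank '[{"grip":0.6,"delta_pos":[2.8,2.1,5.1],"turn":0},{"grip":0.6,"delta_pos":[5.6,4.2,10.2],"turn":0},{"grip":0.6,"delta_pos":[8.3,6.2,15.2],"turn":0},{"grip":0.6,"delta_pos":[11.1,8.3,20.3],"turn":0},{"grip":0.6,"delta_pos":[11.1,8.3,20.3],"turn":0}]';python3 - <<'E'
from h import *
st()
c=ctrl.camera("wrist");cv2.imwrite("pics/w1.png",c["img"])
for P in [(434,-198,67),(454,-133,0),(454,-133,62)]:print(proj(c,P))
for r in ctrl.regions_of("bail_grip",c)[:2]: print(r["score"],r["extent"])
import pickle;c2={k:c[k] for k in c};pickle.dump(c2,open("w1.pkl","wb"))
E
```

```text
time: 21.42
tool_pos: [430.9, -254.9, 345.4]
tcp_rot: [[-0.964, 0.212, -0.159], [0.247, 0.505, -0.827], [-0.095, -0.837, -0.54]]
contact_force: [1.4, 0.2, 0.5]
gripper_width: 56.7
t 21.43 p [ 430.9 -254.9  345.4] F [1.4 0.2 0.5] w 56.7 q [ 0.227  0.632  1.076  1.666 -0.871  1.717 -0.319]
[[-0.964  0.212 -0.159]
 [ 0.247  0.505 -0.827]
 [-0.095 -0.837 -0.54 ]]
[385.647 200.112]
[363.682 190.529]
[348.708 193.064]
0.7 [330.7, 167.8, 385.6, 224.7]
0.68 [346.6, 166.6, 385.6, 222.9]
```

View pics/w1.png

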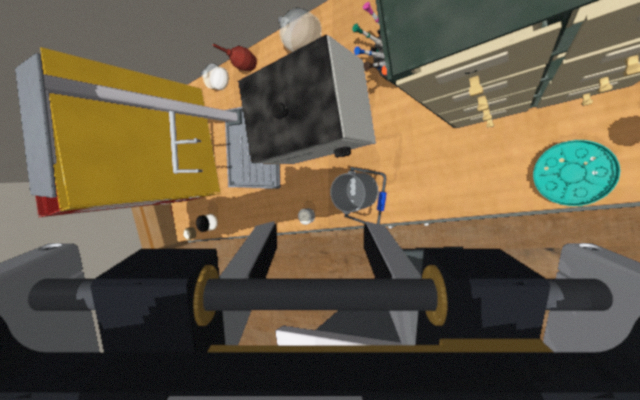

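```bash
python3 - <<'E'
from h import *
import pickle
w=pickle.load(open("w1.pkl","rb"));s=ctrl.camera("scene");t=ctrl.camera("top")
obs=[]
for n,c,(x0,y0,x1,y1) in(("w",w,(340,160,400,230)),("s",s,(335,225,370,270)),("t",t,(330,225,350,255))):
    i=c["img"][y0:y1,x0:x1].astype(int);m=(i[...,0]-i[...,2]>50)&(i[...,0]-i[...,1]>30)
    yx=np.argwhere(m)
    if len(yx)<5: print(n,"none");continue
    ce=yx.mean(0)[::-1]+(x0,y0);u,S_,V=np.linalg.svd(yx-yx.mean(0));L=S_[0]/np.sqrt(len(yx))*1.73
    d=V[0][::-1];print(n,len(yx),ce,d,L);obs.append((c,ce[0],ce[1],d,L))
print(tri([o[:3] for o in obs]))
for k in(1,2):print(tri([obs[0][:3],obs[k][:3]]))
# direction via plane normals: orient in w and t on plane z=67
for c,u,v,d,L in obs:
    a=onz(c,u-d[0]*L,v-d[1]*L,67);b=onz(c,u+d[0]*L,v+d[1]*L,67);e=b-a;print(a,b,np.linalg.norm(e),np.arctan2(e[1],e[0]))
E
```

```text
w 115 [381.426 200.809] [-0.145  0.989] 9.080892885821193
s 9 [356.778 238.444] [0.787 0.617] 2.8309314364627274
t none
(array([ 434.626, -193.432,   73.844]), [np.float64(0.5197455501352989), np.float64(0.5197455501353471)])
(array([ 434.626, -193.432,   73.844]), [np.float64(0.5197455501352989), np.float64(0.5197455501353471)])Traceback (most recent call last):
  File "<stdin>", line 12, in <module>
IndexError: list index out of range
```

```bash
python3 r.py -13,21,-204
```

```text
-13,21,-204 [ 3.8 17.9  9.4]
```

```bash
python3 -m crank '[{"grip":0.6,"delta_pos":[0.9,4.5,2.3],"turn":0},{"grip":0.6,"delta_pos":[1.9,9,4.7],"turn":0},{"grip":0.6,"delta_pos":[2.8,13.5,7],"turn":0},{"grip":0.6,"delta_pos":[3.8,17.9,9.4],"turn":0},{"grip":0.6,"delta_pos":[3.8,17.9,9.4],"turn":0}]';python3 - <<'E'
from h import *
st()
c=ctrl.camera("wrist");cv2.imwrite("pics/w2.png",c["img"])
G=(434.6,-193.4,73.8);print(proj(c,G),rel(G))
i=c["img"].astype(int);m=((i[...,0]-i[...,2]>50)&(i[...,0]-i[...,1]>30)).astype(np.uint8)
n,l,sx,ce=cv2.connectedComponentsWithStats(m)
for k in range(1,n):
    if sx[k][4]>40: print(sx[k],ce[k])
import pickle;pickle.dump(dict(c),open("w2.pkl","wb"))
E
```

```text
time: 22.25
tool_pos: [421.8, -230.9, 143.5]
tcp_rot: [[-0.966, 0.21, -0.148], [0.237, 0.507, -0.829], [-0.099, -0.836, -0.54]]
contact_force: [0.3, -0.2, 0.7]
gripper_width: 56.5
t 22.25 p [ 421.8 -230.9  143.5] F [ 0.3 -0.2  0.7] w 56.5 q [ 0.295  0.855  0.914  1.944 -1.06   1.409  0.009]
[[-0.966  0.21  -0.148]
 [ 0.237  0.507 -0.829]
 [-0.099 -0.836 -0.54 ]]
[325.662 208.921] [0.476 8.208 0.422]
[319 194  14  33 344] [324.762 209.512]
```

View pics/w2.png

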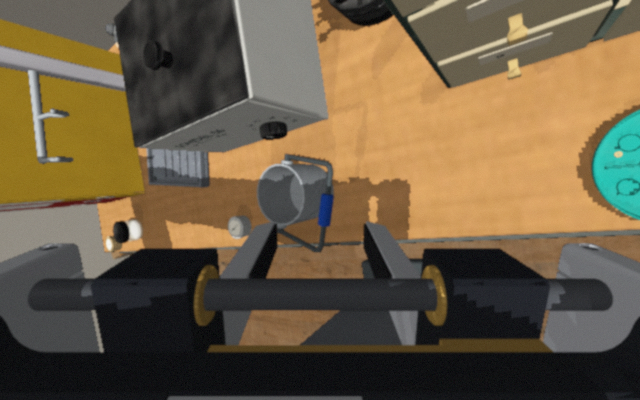

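```bash
python3 -m crank '[{"grip":0.6,"delta_pos":[0.3,4,0.4],"turn":0},{"grip":0.6,"delta_pos":[0.5,8,0.4],"turn":0},{"grip":0.6,"delta_pos":[0.5,10,0.4],"turn":0},{"grip":0.6,"delta_pos":[0.5,10,0.4],"turn":0}]' && python3 -m crank '[{"grip":0.3,"delta_pos":[0,0,0],"turn":0},{"grip":0,"delta_pos":[0,0,0],"turn":0},{"grip":0,"delta_pos":[0,0,0],"turn":0},{"grip":0,"delta_pos":[0,0,0],"turn":0}]' 4; python3 -c "
from h import *
st();print(rel((434.6,-193.4,73.8)))"
```

```text
time: 22.8
tool_pos: [440.1, -184.9, 61.0]
tcp_rot: [[-0.966, 0.216, -0.144], [0.237, 0.504, -0.831], [-0.107, -0.836, -0.538]]
contact_force: [-0.3, -1.3, 1.3]
gripper_width: 56.1
time: 23.3
tool_pos: [440.1, -185.0, 61.0]
tcp_rot: [[-0.966, 0.216, -0.144], [0.237, 0.504, -0.831], [-0.106, -0.837, -0.537]]
contact_force: [-0.7, -0.3, 0.9]
gripper_width: 19.7
t 23.3 p [ 440.1 -185.    61. ] F [-0.7 -0.3  0.9] w 19.7 q [ 0.457  0.833  0.459  2.037 -1.096  1.016 -0.023]
[[-0.966  0.216 -0.144]
 [ 0.237  0.504 -0.831]
 [-0.106 -0.837 -0.537]]
[ 0.193 -1.609  0.087]
```

```bash
python3 -m crank '[{"grip":0,"delta_pos":[0,0,0],"turn":0},{"grip":0,"delta_pos":[0,0,0],"turn":0}]' 4; python3 - <<'E'
from h import *
s=st();R=s["tcp_rot"]
for a in(1.15,1.0,.85,.7,.55,.4,.25,.1,.0):
    h=67-70*np.sin(a);z=70*np.cos(a)-20;print(a,(R.T@[h*.295,h*.955,z]/10).round(2))
E
```

```text
time: 23.55
tool_pos: [440.0, -185.3, 60.9]
tcp_rot: [[-0.966, 0.216, -0.145], [0.237, 0.503, -0.831], [-0.106, -0.837, -0.537]]
contact_force: [-1.0, -0.8, 0.8]
gripper_width: 13.0
t 23.55 p [ 440.  -185.3   60.9] F [-1.  -0.8  0.8] w 13.0 q [ 0.458  0.833  0.458  2.037 -1.096  1.016 -0.024]
[[-0.966  0.216 -0.145]
 [ 0.237  0.503 -0.831]
 [-0.106 -0.837 -0.537]]
1.15 [-0.11 -0.55 -0.72]
1.0 [-0.24 -1.05 -1.63]
0.85 [-0.36 -1.41 -2.61]
0.7 [-0.48 -1.61 -3.63]
0.55 [-0.6  -1.67 -4.67]
0.4 [-0.71 -1.56 -5.71]
0.25 [-0.8  -1.3  -6.72]
0.1 [-0.88 -0.89 -7.69]
0.0 [-0.92 -0.54 -8.29]
```

```bash
python3 -m crank '[{"grip":0,"delta_pos":[-0.1,-0.55,-0.72],"turn":0},{"grip":0,"delta_pos":[-0.24,-1.05,-1.63],"turn":0},{"grip":0,"delta_pos":[-0.36,-1.4,-2.6],"turn":0},{"grip":0,"delta_pos":[-0.48,-1.6,-3.6],"turn":0},{"grip":0,"delta_pos":[-0.6,-1.67,-4.67],"turn":0}]'; python3 - <<'E'
from h import *
s=st();R=s["tcp_rot"];G=s["tool_pos"]-19*R[:,1]
H=np.array([454.4,-129.4,54]);print("rel hinge",G-H,np.linalg.norm(G-H))
for a in(.4,.25,.1,0):
    t=H+[-.295*70*np.sin(a),-.955*70*np.sin(a),70*np.cos(a)];print(a,(R.T@(t-G)/10).round(2))
c=ctrl.camera("scene");cv2.imwrite("pics/s3.png",cv2.resize(c["img"][200:300,300:420],None,fx=5,fy=5,interpolation=2))
E
```

```text
time: 24.18
tool_pos: [449.2, -155.5, 101.3]
tcp_rot: [[-0.966, 0.216, -0.144], [0.237, 0.503, -0.831], [-0.107, -0.837, -0.537]]
contact_force: [-0.8, -1.4, -0.5]
gripper_width: 11.8
t 24.18 p [ 449.2 -155.5  101.3] F [-0.8 -1.4 -0.5] w 11.8 q [ 0.386  0.747  0.477  2.063 -1.069  1.029 -0.113]
[[-0.966  0.216 -0.144]
 [ 0.237  0.503 -0.831]
 [-0.107 -0.837 -0.537]]
rel hinge [ -9.27  -35.674  63.147] 73.1170277789993
0.4 [ 0.1   0.4  -0.89]
0.25 [ 0.    0.66 -1.9 ]
0.1 [-0.08  1.07 -2.86]
0 [-0.12  1.42 -3.47]
```

View pics/s3.png

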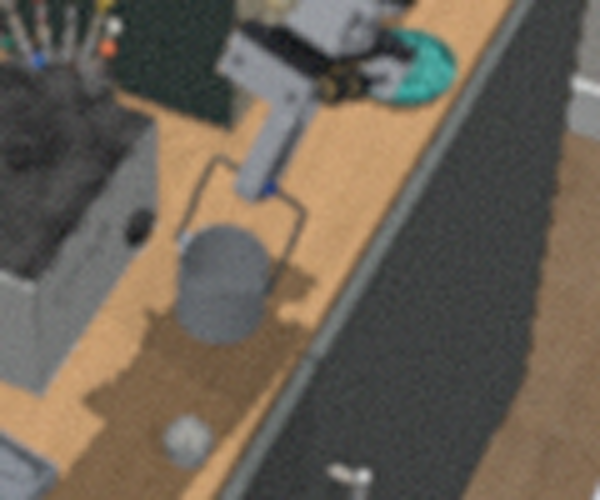

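```bash
python3 r.py "(9*.28,9*.96,4.7)" "(18*.28,18*.96,7.2)" "(26*.28,26*.96,8.4)" "(32*.28,32*.96,8.5)"
```

```text
(9*.28,9*.96,4.7) [-0.1  0.1 -1. ]
(18*.28,18*.96,7.2) [-0.2  0.4 -1.9]
(26*.28,26*.96,8.4) [-0.2  0.7 -2.6]
(32*.28,32*.96,8.5) [-0.2  1.  -3.1]
```

```bash
python3 -m crank '[{"grip":0,"delta_pos":[-0.1,0.1,-1],"turn":0},{"grip":0,"delta_pos":[-0.2,0.4,-1.9],"turn":0},{"grip":0,"delta_pos":[-0.2,0.7,-2.6],"turn":0},{"grip":0,"delta_pos":[-0.2,1,-3.1],"turn":0},{"grip":0,"delta_pos":[-0.2,1,-3.1],"turn":0}]'; python3 - <<'E'
from h import *
s=st();R=s["tcp_rot"];G=s["tool_pos"]-19*R[:,1]
H=np.array([454.4,-129.4,54]);print("rel hinge",G-H,np.linalg.norm(G-H))
E
python3 -m crank '[{"grip":0,"delta_pos":[0,0,0],"turn":0},{"grip":0,"delta_pos":[0,0,0],"turn":0},{"grip":0,"delta_pos":[0,0,0],"turn":0}]' 25; python3 - <<'E'
from h import *
st();c=ctrl.camera("scene");d=ctrl.camera("top")
cv2.imwrite("pics/s4.png",np.hstack([cv2.resize(c["img"][205:285,310:390],None,fx=5,fy=5,interpolation=2),cv2.resize(d["img"][200:280,290:370],None,fx=5,fy=5,interpolation=2)]))
E
```

```text
time: 24.85
tool_pos: [458.3, -123.0, 110.8]
tcp_rot: [[-0.966, 0.216, -0.142], [0.235, 0.506, -0.83], [-0.107, -0.835, -0.54]]
contact_force: [1.0, 0.2, 1.1]
gripper_width: 11.7
t 24.85 p [ 458.3 -123.   110.8] F [1.  0.2 1.1] w 11.7 q [ 0.358  0.706  0.42   2.095 -1.078  0.977 -0.164]
[[-0.966  0.216 -0.142]
 [ 0.235  0.506 -0.83 ]
 [-0.107 -0.835 -0.54 ]]
rel hinge [-0.168 -3.25  72.642] 72.7153034544461
time: 25.22
tool_pos: [458.3, -123.1, 110.8]
tcp_rot: [[-0.966, 0.216, -0.142], [0.235, 0.506, -0.83], [-0.107, -0.835, -0.54]]
contact_force: [0.8, 0.2, 2.3]
gripper_width: 11.0
t 25.23 p [ 458.3 -123.1  110.8] F [0.8 0.2 2.3] w 11.0 q [ 0.358  0.706  0.42   2.095 -1.078  0.978 -0.164]
[[-0.966  0.216 -0.142]
 [ 0.235  0.506 -0.83 ]
 [-0.107 -0.835 -0.54 ]]
```

View pics/s4.png

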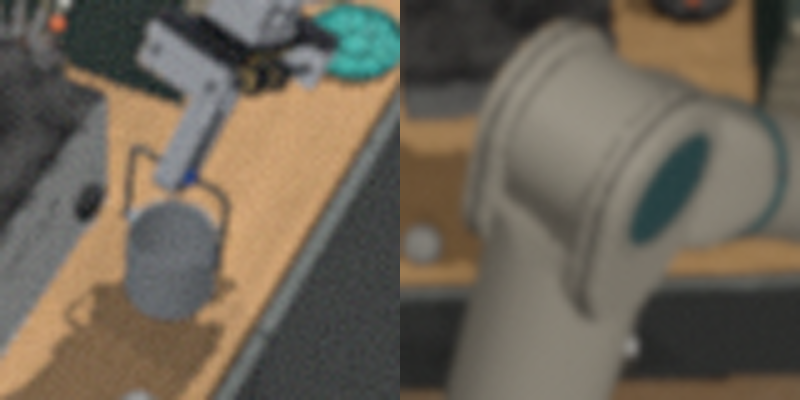

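```bash
python3 -m crank '[{"grip":0,"delta_pos":[-0.2,-1.5,-1],"turn":0},{"grip":0,"delta_pos":[-0.4,-3.2,-2],"turn":0},{"grip":0,"delta_pos":[-0.6,-5,-3.2],"turn":0},{"grip":0,"delta_pos":[-0.85,-6.7,-4.3],"turn":0},{"grip":0,"delta_pos":[-0.85,-6.7,-4.3],"turn":0}]' 30; python3 - <<'E'
from h import *
s=st();R=s["tcp_rot"];G=s["tool_pos"]-19*R[:,1];print(G)
c,n=np.array([np.cos(-.175),np.sin(-.175),0]),np.array([np.sin(.175),np.cos(.175),0])
print("z.c",R[:,2]@c,"lean",np.degrees(np.arctan2(R[:,1]@n,-R[2,1])))
seat=np.array([568.3,121.2,165])
for nm,t in(("front",[470,30,205]),("pre",seat-70*n+[0,0,40]),("over",seat+[0,0,32]),("seat",seat)):
    print(nm,t,np.array(t)-G,(R.T@(np.array(t)-G)/10).round(2))
E
```

```text
time: 25.95
tool_pos: [457.9, -124.0, 190.7]
tcp_rot: [[-0.966, 0.216, -0.142], [0.235, 0.504, -0.831], [-0.108, -0.836, -0.538]]
contact_force: [0.2, 0.1, -4.5]
gripper_width: 11.1
t 25.95 p [ 457.9 -124.   190.7] F [ 0.2  0.1 -4.5] w 11.1 q [ 0.305  0.565  0.488  2.043 -0.94   1.084 -0.35 ]
[[-0.966  0.216 -0.142]
 [ 0.235  0.504 -0.831]
 [-0.108 -0.836 -0.538]]
[ 453.768 -133.535  206.637]
z.c 0.005251030115484362 lean 32.567501950175696
front [470, 30, 205] [ 16.232 163.535  -1.637] [  2.29   8.73 -13.73]
pre [556.112  52.269 205.   ] [102.344 185.804  -1.637] [ -5.51  11.72 -16.8 ]
over [568.3 121.2 197. ] [114.532 254.735  -9.637] [ -4.98  16.12 -22.28]
seat [568.3 121.2 165. ] [114.532 254.735 -41.637] [ -4.64  18.8  -20.56]
```

```bash
python3 -m crank '[{"grip":0,"delta_pos":[0.4,1.6,-2.5],"turn":0},{"grip":0,"delta_pos":[0.9,3.6,-5.6],"turn":0},{"grip":0,"delta_pos":[1.5,5.6,-8.8],"turn":0},{"grip":0,"delta_pos":[2,7.5,-11.8],"turn":0},{"grip":0,"delta_pos":[2.3,8.7,-13.7],"turn":0}]' 30; python3 - <<'E'
from h import *
import pickle
s=st()
c=ctrl.camera("wrist");cv2.imwrite("pics/w5.png",c["img"]);pickle.dump(dict(c),open("w5.pkl","wb"))
n=np.array([np.sin(.175),np.cos(.175),0]);cc=np.array([np.cos(.175),-np.sin(.175),0]);O=np.array([568.3,121.2,0])
im=c["img"].copy()
for x,y,z in((28,0,162),(-28,0,162),(28,-13,175),(-28,-13,175),(-28,60,170),(-60,0,372),(-70,-68,18),(120,-68,18)):
    u=proj(c,O+cc*x+n*y+[0,0,z]);print((x,y,z),u.round(1));cv2.circle(im,tuple(int(v) for v in u),3,(0,0,255),1)
cv2.imwrite("pics/w5m.png",im)
E
```

```text
time: 26.58
tool_pos: [472.0, 41.3, 187.5]
tcp_rot: [[-0.967, 0.211, -0.141], [0.232, 0.504, -0.832], [-0.104, -0.837, -0.537]]
contact_force: [0.9, -0.8, -4.8]
gripper_width: 10.9
t 26.57 p [472.   41.3 187.5] F [ 0.9 -0.8 -4.8] w 10.9 q [ 0.122  0.458  0.239  2.217 -1.091  0.791 -0.522]
[[-0.967  0.211 -0.141]
 [ 0.232  0.504 -0.832]
 [-0.104 -0.837 -0.537]]
(28, 0, 162) [244.5  92.6]
(-28, 0, 162) [246.  157.7]
(28, -13, 175) [243.7  86.9]
(-28, -13, 175) [245.2 156.9]
(-28, 60, 170) [196.5 158.3]
(-60, 0, 372) [-290.8  243.2]
(-70, -68, 18) [377.1 196.3]
(120, -68, 18) [381.6  28.7]
```

View pics/w5m.png

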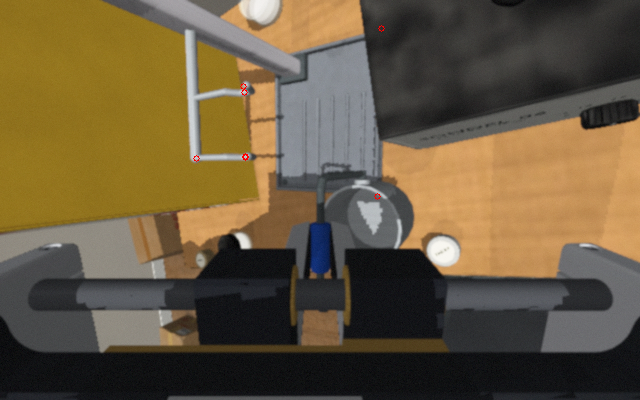

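```bash
python3 r.py 30,7,1 60,14,1 88,20,2
```

```text
30,7,1 [-2.8  0.9 -1. ]
60,14,1 [-5.5  1.9 -2. ]
88,20,2 [-8.1  2.7 -3. ]
```

```bash
python3 -m crank '[{"grip":0,"delta_pos":[-1.5,0.5,-0.5],"turn":0},{"grip":0,"delta_pos":[-4,1.3,-1.4],"turn":0},{"grip":0,"delta_pos":[-6.5,2.2,-2.4],"turn":0},{"grip":0,"delta_pos":[-8.1,2.7,-3],"turn":0},{"grip":0,"delta_pos":[-8.1,2.7,-3],"turn":0}]' 30; python3 - <<'E'
from h import *
s=st();R=s["tcp_rot"];G=s["tool_pos"]-19*R[:,1];print(G)
n=np.array([np.sin(.175),np.cos(.175),0]);cc=np.array([np.cos(.175),-np.sin(.175),0])
print("z.c",R[:,2]@cc)
seat=np.array([569.5,121,165]);d=seat-G;print("stand frame dx,dy",d@cc,d@n)
for f in(.25,.5,.75,1):
    print((R.T@(f*np.r_[d[:2],195-G[2]])/10).round(2))
E
```

```text
time: 27.25
tool_pos: [561.3, 63.7, 189.1]
tcp_rot: [[-0.968, 0.21, -0.138], [0.228, 0.507, -0.831], [-0.104, -0.836, -0.538]]
contact_force: [0.3, 0.1, -5.1]
gripper_width: 11.3
t 27.25 p [561.3  63.7 189.1] F [ 0.3  0.1 -5.1] w 11.3 q [ 0.035  0.542  0.241  2.016 -1.058  0.827 -0.696]
[[-0.968  0.21  -0.138]
 [ 0.228  0.507 -0.831]
 [-0.104 -0.836 -0.538]]
[557.275  54.033 205.022]
z.c 0.008779268826699299
stand frame dx,dy 0.37916590623803614 68.07281580130885
[ 0.11  1.12 -1.3 ]
[ 0.23  2.24 -2.6 ]
[ 0.34  3.37 -3.9 ]
[ 0.45  4.49 -5.2 ]
```

```bash
python3 -m crank '[{"grip":0,"delta_pos":[0.1,0.9,-1.1],"turn":0},{"grip":0,"delta_pos":[0.2,2.2,-2.6],"turn":0},{"grip":0,"delta_pos":[0.3,3.4,-4],"turn":0},{"grip":0,"delta_pos":[0.45,4.4,-5.2],"turn":0},{"grip":0,"delta_pos":[0.45,4.4,-5.2],"turn":0}]' 30; python3 - <<'E'
from h import *
s=st();R=s["tcp_rot"];G=s["tool_pos"]-19*R[:,1];print(G)
n=np.array([np.sin(.175),np.cos(.175),0]);cc=np.array([np.cos(.175),-np.sin(.175),0])
seat=np.array([569.5,121,165]);d=seat-G;print("dx,dy",d@cc,d@n,d[2])
for z in(10,20,26,32,38):print(z,(R.T@np.r_[d[:2],-z]/10).round(2))
c=ctrl.camera("scene");w=ctrl.camera("wrist");
cv2.imwrite("pics/s6.png",np.hstack([cv2.resize(c["img"][215:295,240:340],None,fx=4,fy=4,interpolation=2),cv2.resize(w["img"][0:320,100:500],(400,320))]))
E
```

```text
time: 27.88
tool_pos: [571.9, 132.2, 179.6]
tcp_rot: [[-0.969, 0.207, -0.137], [0.226, 0.509, -0.831], [-0.102, -0.836, -0.54]]
contact_force: [0.5, 0.1, -4.3]
gripper_width: 11.5
t 27.88 p [571.9 132.2 179.6] F [ 0.5  0.1 -4.3] w 11.5 q [ 0.002  0.546  0.087  2.025 -1.081  0.688 -0.793]
[[-0.969  0.207 -0.137]
 [ 0.226  0.509 -0.831]
 [-0.102 -0.836 -0.54 ]]
[567.985 122.506 195.51 ]
dx,dy 1.7535864244296948 -1.2192058145626152 -30.509854420908994
10 [-0.08  0.79  0.64]
20 [0.02 1.63 1.18]
26 [0.09 2.13 1.51]
32 [0.15 2.63 1.83]
38 [0.21 3.13 2.15]
```

View pics/s6.png

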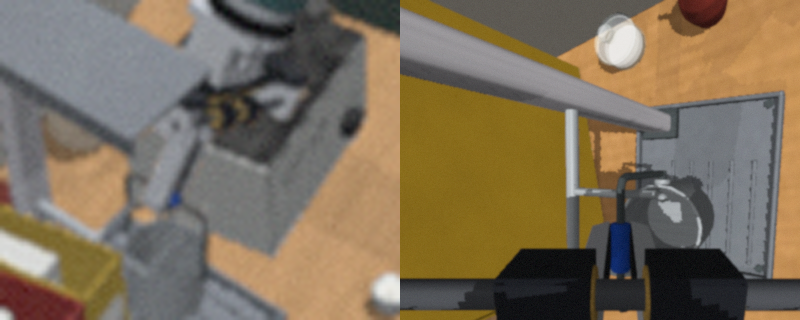

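```bash
python3 -m crank '[{"grip":0,"delta_pos":[-0.1,0.8,0.6],"turn":0},{"grip":0,"delta_pos":[0,1.6,1.2],"turn":0},{"grip":0,"delta_pos":[0.1,2.0,1.4],"turn":0},{"grip":0,"delta_pos":[0.1,2.0,1.4],"turn":0}]' 30; python3 - <<'E'
from h import *
s=st();R=s["tcp_rot"];G=s["tool_pos"]-19*R[:,1]
n=np.array([np.sin(.175),np.cos(.175),0]);cc=np.array([np.cos(.175),-np.sin(.175),0])
seat=np.array([569.5,121,165]);d=seat-G;print("dx,dy",d@cc,d@n,d[2])
for z in(3,6,9):print(z,(R.T@np.r_[d[:2],-z]/10).round(2))
E
```

```text
time: 28.48
tool_pos: [574.0, 127.7, 155.0]
tcp_rot: [[-0.968, 0.209, -0.14], [0.23, 0.506, -0.831], [-0.103, -0.837, -0.538]]
contact_force: [-0.2, 0.3, -4.4]
gripper_width: 11.1
t 28.48 p [574.  127.7 155. ] F [-0.2  0.3 -4.4] w 11.1 q [ 0.09   0.587 -0.03   2.037 -1.086  0.607 -0.762]
[[-0.968  0.209 -0.14 ]
 [ 0.23   0.506 -0.831]
 [-0.103 -0.837 -0.538]]
dx,dy -0.9874421584642424 2.7771814598659774 -5.884655560122525
3 [ 0.15  0.39 -0.07]
6 [0.18 0.64 0.09]
9 [0.21 0.89 0.25]
```

```bash
python3 -m crank '[{"grip":0,"delta_pos":[0.1,0.4,-0.1],"turn":0},{"grip":0,"delta_pos":[0.1,0.6,0.1],"turn":0}]' 30; python3 -m crank '[{"grip":0,"delta_pos":[0,0.25,0.15],"turn":0},{"grip":0,"delta_pos":[0,0.25,0.15],"turn":0}]' 30; python3 -m crank '[{"grip":0,"delta_pos":[0,0.17,0.1],"turn":0},{"grip":0,"delta_pos":[0,0.17,0.1],"turn":0}]' 30
```

```text
time: 28.72
tool_pos: [574.6, 131.2, 150.7]
tcp_rot: [[-0.968, 0.21, -0.139], [0.229, 0.508, -0.83], [-0.104, -0.835, -0.54]]
contact_force: [-4.5, -3.8, 14.3]
gripper_width: 10.9
time: 28.98
tool_pos: [575.2, 132.0, 150.6]
tcp_rot: [[-0.968, 0.212, -0.137], [0.229, 0.511, -0.829], [-0.106, -0.833, -0.543]]
contact_force: [-5.6, -4.6, 14.9]
gripper_width: 11.2
time: 29.22
tool_pos: [575.6, 132.5, 150.8]
tcp_rot: [[-0.968, 0.213, -0.135], [0.228, 0.513, -0.827], [-0.107, -0.831, -0.545]]
contact_force: [-5.4, -4.7, 10.5]
gripper_width: 11.2
```

```bash
python3 -m crank '[{"grip":0,"delta_pos":[0.15,-0.2,0],"turn":0},{"grip":0,"delta_pos":[0.15,-0.2,0],"turn":0}]' 10; python3 - <<'E'
from h import *
st();c=ctrl.camera("scene");w=ctrl.camera("wrist");
cv2.imwrite("pics/s7.png",np.hstack([cv2.resize(c["img"][215:295,240:340],None,fx=4,fy=4,interpolation=2),cv2.resize(w["img"][100:300,150:400],(400,320))]))
E
```

```text
time: 29.48
tool_pos: [573.5, 131.7, 152.2]
tcp_rot: [[-0.968, 0.213, -0.135], [0.228, 0.513, -0.828], [-0.107, -0.832, -0.545]]
contact_force: [0.2, -0.5, -5.4]
gripper_width: 11.9
t 29.48 p [573.5 131.7 152.2] F [ 0.2 -0.5 -5.4] w 11.9 q [ 0.129  0.594 -0.091  2.044 -1.086  0.574 -0.756]
[[-0.968  0.213 -0.135]
 [ 0.228  0.513 -0.828]
 [-0.107 -0.832 -0.545]]
```

View pics/s7.png

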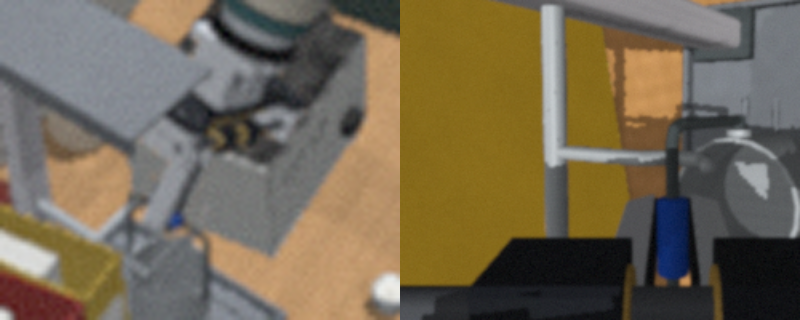

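```bash
python3 -m crank '[{"grip":0,"delta_pos":[0,0.1,0.06],"turn":0},{"grip":0,"delta_pos":[0,0.1,0.06],"turn":0}]' 6;  python3 -m crank '[{"grip":0.08,"delta_pos":[0,0,0],"turn":0},{"grip":0.15,"delta_pos":[0,0,0],"turn":0},{"grip":0.3,"delta_pos":[0,0,0],"turn":0},{"grip":0.35,"delta_pos":[0,0,0],"turn":0},{"grip":0.35,"delta_pos":[0,0,0],"turn":0}]'; python3 - <<'E'
from h import *
st();c=ctrl.camera("scene");w=ctrl.camera("wrist");
cv2.imwrite("pics/s8.png",np.hstack([cv2.resize(c["img"][215:295,240:340],None,fx=4,fy=4,interpolation=2),cv2.resize(w["img"][100:300,150:400],(400,320))]))
E
```

```text
time: 29.82
tool_pos: [573.7, 132.0, 151.0]
tcp_rot: [[-0.968, 0.213, -0.135], [0.228, 0.514, -0.827], [-0.107, -0.831, -0.546]]
contact_force: [-1.2, -0.3, -0.3]
gripper_width: 11.7
time: 30.45
tool_pos: [573.9, 132.1, 151.1]
tcp_rot: [[-0.968, 0.213, -0.135], [0.228, 0.514, -0.827], [-0.107, -0.831, -0.546]]
contact_force: [0.4, -0.1, -0.6]
gripper_width: 32.6
t 30.45 p [573.9 132.1 151.1] F [ 0.4 -0.1 -0.6] w 32.6 q [ 0.133  0.597 -0.097  2.044 -1.086  0.571 -0.755]
[[-0.968  0.213 -0.135]
 [ 0.228  0.514 -0.827]
 [-0.107 -0.831 -0.546]]
```

View pics/s8.png

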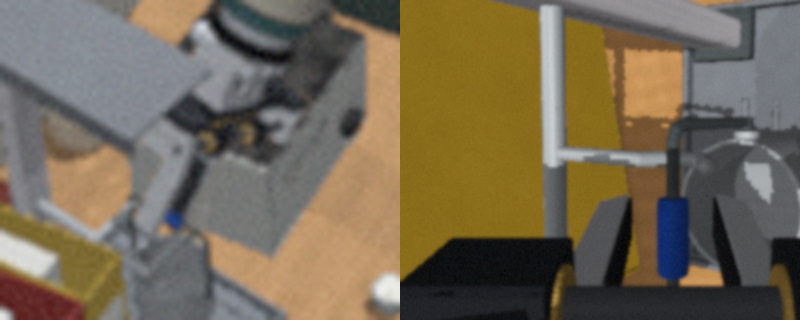

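```bash
python3 -m crank '[{"grip":0.35,"delta_pos":[0,-1,0],"turn":0},{"grip":0.35,"delta_pos":[0,-2.5,0],"turn":0},{"grip":0.35,"delta_pos":[0,-4.5,0],"turn":0},{"grip":0.35,"delta_pos":[0,-7,0],"turn":0},{"grip":0.35,"delta_pos":[0,-10,0],"turn":0}]'; python3 -m crank '[{"grip":0.35,"delta_pos":[0,-2,0.6],"turn":0},{"grip":0.35,"delta_pos":[0,-4,2],"turn":0},{"grip":0.35,"delta_pos":[0,-6,4],"turn":0},{"grip":0.35,"delta_pos":[0,-6,4],"turn":0}]'; python3 - <<'E'
from h import *
import pickle
st();c=ctrl.camera("scene");w=ctrl.camera("wrist");
cv2.imwrite("pics/s9.png",np.hstack([cv2.resize(c["img"][215:295,240:340],None,fx=4,fy=4,interpolation=2),cv2.resize(w["img"][0:320,100:500],(400,320))]))
obs=[]
for n,k in(("s",c),("w",w)):
    i=k["img"].astype(int);m=((i[...,0]-i[...,2]>45)&(i[...,0]-i[...,1]>28)).astype(np.uint8)
    N,l,sx,ce=cv2.connectedComponentsWithStats(m)
    for j in range(1,N):
        if sx[j][4]>3:print(n,sx[j],ce[j])
print("pred",proj(c,(568.3,121.2,165)),proj(w,(568.3,121.2,165)))
E
```

```text
time: 31.18
tool_pos: [551.9, 79.8, 235.5]
tcp_rot: [[-0.968, 0.213, -0.135], [0.228, 0.513, -0.827], [-0.107, -0.831, -0.545]]
contact_force: [0.4, -0.3, 0.9]
gripper_width: 33.0
time: 31.68
tool_pos: [534.0, 12.9, 264.7]
tcp_rot: [[-0.966, 0.217, -0.138], [0.233, 0.51, -0.828], [-0.109, -0.832, -0.544]]
contact_force: [-0.1, -0.3, 0.4]
gripper_width: 32.9
t 31.68 p [534.   12.9 264.7] F [-0.1 -0.3  0.4] w 32.9 q [ 0.268  0.403  0.071  1.967 -0.815  0.913 -0.882]
[[-0.966  0.217 -0.138]
 [ 0.233  0.51  -0.828]
 [-0.109 -0.832 -0.544]]
s [392 170   3   2   4] [393.  170.5]
s [278 266   7   5  18] [280.889 268.   ]
w [280 180   9  27 206] [284.456 192.665]
pred [281.859 267.544] [287.03 193.24]
```

```bash
python3 -m crank '[{"grip":0.35,"delta_pos":[0,0,0],"turn":0},{"grip":0.35,"delta_pos":[0,0,0],"turn":0},{"grip":0.35,"delta_pos":[0,0,0],"turn":0},{"grip":0.35,"delta_pos":[0,0,0],"turn":0},{"grip":0.35,"delta_pos":[0,0,0],"turn":0}]' >/dev/null; python3 - <<'E'
from h import *
for rep in range(2):
    obs=[]
    for k in("scene","wrist"):
        c=ctrl.camera(k);i=c["img"].astype(int);m=((i[...,0]-i[...,2]>45)&(i[...,0]-i[...,1]>28)).astype(np.uint8)
        N,l,sx,ce=cv2.connectedComponentsWithStats(m);j=[j for j in range(1,N) if abs(ce[j]-(282,230)).max()<60];j=max(j,key=lambda j:sx[j][4]);obs.append((c,*ce[j]))
        if k=="wrist":
            yx=np.argwhere(l==j);V=np.linalg.svd(yx-yx.mean(0))[2][0][::-1]
            a=onz(c,*(ce[j]-V*12),165);b=onz(c,*(ce[j]+V*12),165);e=b-a;yaw=np.arctan(e[1]/e[0])
    p,er=tri(obs);d=p-[568.3,121.2,165];cs,sn=np.cos(.175),np.sin(.175)
    print("bail in seat",d[0]*cs-d[1]*sn,d[0]*sn+d[1]*cs,d[2],"err",er,"yaw diff",yaw+.175)
    for n in("pot",):
        for r in ctrl.regions_of(n,obs[0][0])[:2]:print(r["score"],r["extent"])
E
```

```text
bail in seat 0.590317353993644 3.8268730768842794 0.2072371185524844 err [np.float64(0.09516694581119298), np.float64(0.09516694581105282)] yaw diff 0.005205540960707522
0.66 [271.7, 264.3, 296.7, 299.1]
0.52 [388.8, 177.7, 398.7, 190.7]
bail in seat 0.6368027021651453 3.815294010878944 0.1760850915158585 err [np.float64(0.0680020138164048), np.float64(0.06800201381640185)] yaw diff 0.013290785967067315
0.74 [270.1, 265.8, 293.7, 299.6]
0.47 [389.2, 174.0, 400.9, 191.6]
```

Well within tolerance and still; handing in.

```bash
python3 -c "
from h import *
print(ctrl.close_job());st()"
```

```text
the job is handed in; nothing more can be done
None
the job is handed in; nothing more can be done
```

The pot is hanging by its bail in both notches of the drip stand, the gripper has let go and backed off, and I handed the job in at about 33 s of the 64 s allowed. No verdict was reported.

**What I did:** The rows cannot tilt the tool directly. I got a lean of about 33 degrees by asking for poses beyond the arm's reach, and kept that lean for the rest of the job. I then gripped the blue sleeve lightly and swung the bail upright along its arc while the pot stood. After that I lifted the pot (about 0.46 kg by the wrist force), passed in front of the bath, came in from the open side and lowered the bail until the weight moved to the prongs.

**Last checks:**

| Check | Measured | Limit |
|---|---|---|
| Bail centre from seat, x | +0.6 mm | ±14 mm |
| Bail centre from seat, y | +3.8 mm | ±14 mm |
| Bail centre from seat, height | +0.2 mm | -6 to +8 mm |
| Crossbar against stand x axis | about 0.01 rad | 0.15 rad |
| Movement between two successive measurements | under 0.1 mm | speed below 0.05 m/s |
| Force on the tool, clear of the pot | about 0.5 N (sensor noise) | touches nothing |

**Not fully confirmed:**
- **Stand position:** it comes from my own image fit. One hood corner disagreed by about 6 pixels and was down-weighted, but the wrist view matched the prongs to about 1 pixel.
- **Final picture:** the last one could not be shown because the 12-picture limit was reached, so the end state rests on these measurements and the picture taken just after opening the fingers.
- **Pot tilt and bystanders:** I did not measure the hanging pot's tilt. I also did not re-measure the other loose things, but the tool's path stayed clear of them.
- **Contact while seating:** the wrist force briefly reached about 17 N, well below the limits.

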